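Gauge the bore of the examination table's flanged bushing

TASK

The lift-column bushings of the examination table are out for a wear check. Take the telescoping bore gauge from its tray, stand it inside the bore of the bushing with the wide foot flange, and push its knob fully down so that the plungers spring out to the bore wall and lock. Then lift it out and stand it back upright in the tray with the size still locked in, leaving the bushing standing where it is.

Things in the scene. Friction and masses are not known exactly. Their poses are not given: they have to be found in the camera images.
- gauge: Upright steel telescoping bore gauge, 0.3 kg: round foot of diameter 44 mm, cross barrel (22 mm) with its axis 27 mm up, stem of diameter 19 to 25 mm up to 118 mm, and on top a black knob of diameter 29 mm to carry it by: it spans 134 to 162 mm up at the start, 120 to 148 mm pushed down. Origin: centre of the foot's underside; z up the stem, plungers along x. Starts standing in the tray.
- knob (a joint): Lock knob, m pushed down: 0 up (start), 0.014 fully down. Friction holds it where it is left, against some 8 N; pushing takes 9 to 12 N at about 20 mm/s, the gauge's foot standing on something. Plungers are locked in from 0 to 0.0007, free from 0.001 to 0.0127 (they spring out at once, under 1 N each), locked where they are beyond 0.013. Pulling the knob up unlocks them.
- plunger_a_tip (a point): Rounded tip of one plunger (diameter 11 mm), 27 mm above the gauge's underside, on its +x side. It starts 25 mm from the gauge's axis and can spring out by 25 mm.
- plunger_b_tip (a point): Tip of the opposite plunger, on the gauge's -x side. The two move independently. Tip to tip is 50 mm when in, 100 mm when fully out in open air; the gauge's reading is the distance tip to tip.
- flanged_bushing: The bushing to measure: upright steel tube, outside diameter 94 mm, 50 mm tall, flange of diameter 122 mm, 8 mm thick, round its foot. Stands loose on the table (0.75 kg), open below: the gauge stands on the table inside. Bore 70 mm. Origin: centre of the bore at the underside; z up. Not to be measured: two flangeless bushings, one with a narrower bore (56 mm), one low and wide (84 mm).
- tray: Fixed square grey tray, outside 150 x 150 mm, rim 16 mm high, walls and floor 5 mm thick. Origin: centre of the underside; the top of the floor is 5 mm above it; z up, x and y along the sides.
Things that resemble listed ones, but are neither listed nor needed, are in the scene too. What is shaped like the gauge but orange or yellow is not meant.

How it is judged:
By the outcome, as a careful person would: the job done as asked, in the order asked, and still so for the second after the job is handed in, with the robot touching nothing.
It also fails if it takes over 51 s, if anything falls off the work surface, if the arm or the gripper's body presses on something with over 40 N, if the wrist force passes 120 N, or if a joint passes its speed limit or range.

ROBOT

A 7-joint arm with a two-finger parallel gripper is mounted at the origin on the work surface. World frame = base frame: x ahead of the robot, y to its left, z up, the work surface at z = 0. Lengths are in mm, angles in degrees, forces in N, time in s.
With the tool pointing down it reaches from about 400 to 850 mm from the base axis. Payload 10.4 kg.
Tool frame: the origin (TCP) lies at the centre of the arm's flange, where the gripper is bolted on; the fingertips stand 182 mm ahead of it and the grasp point (between the pads) lies 164 mm ahead of it; z points along the fingers, y is the direction in which the jaws open and shut (so a half turn about z gives the same grasp; the last joint's range is limited). The gripper opens to 87 mm and grips with 3 to 60 N. Pads are 19 mm wide; open, the fingers measure 117 mm over their backs; the gripper's body (75 mm by 190 mm) begins 51 mm behind the grasp point.
Start: joints at [68.491, 19.034, -3.707, 83.658, 1.238, 77.344, -5.071], TCP at [215.968, -586.507, 404.776] pointing down, gripper open.
Joint ranges: [-148.97, 148.97], [-28.65, 121.19], [-84.17, 76.75], [9.2, 138.47], [-72.65, 252.65], [3.7, 117.97], [-149.18, 149.18]. Speed limits (degrees/s): [127.2, 127.2, 159.86, 159.86, 180, 180, 180].

INTERFACE

Orientations are given as [roll, pitch, yaw] about the fixed x, y, z axes, in that order (R = Rz(yaw) Ry(pitch) Rx(roll)).
In Python, from rig import robot, read_camera, camera_model gives the robot as it stands. The module is installed in compiled form; this text tells all that it offers.
- The arm moves only by the shell command python3 -m crank 'ROWS' [FORCE]. ROWS is JSON, a list of rows, each a list of 7 numbers: the turn, a rotation vector about the tool's x, y, z in units of 6 degrees (1.0 is 6 degrees), then the shift along the tool's x, y, z in units of 30 mm (1.0 is 30 mm), then the closure, from -1 (fully open) to 1 (shut). A call has 1 to 12 rows; each row is the pose to reach, as a shift and turn from the pose commanded when the call began, along the tool's axes at that moment; what a row does not reach only later rows make up. A row lasts 1/10 s, in which the tool goes at most 50 mm and 8.59 degrees, less where a joint would pass 70% of its speed; a pose out of reach is approached as far as the arm can. A call with a gripper value outside its range is refused whole. The fingers move at their own pace and stop on an object; FORCE is the grip in N (left out, the last holds). Time passes only in rows, so rows that repeat a pose let the fingers close. It gives the time, the measured TCP pose, the force and the opening at its end, in the units of the state.
- robot.get_obs(): the state, without advancing time (a new reading comes with each control period).
- read_camera(name): name is "side" or "top" or "wrist"; returns (picture, depth): 480x640x3 uint8, blue, green, red; 480x640 float32, mm along the optical axis (not along the pixel's ray), 0 where there is no reading.
- camera_model(name): a dict with "K" (3x3 intrinsics, pixels), "origin" and "attitude" of the camera in the world. Camera axes: x right, y down, z forward; pixel columns grow to the right and rows downward; lengths in mm; the calibration is good to about 2 mm. The wrist camera is an equidistant fisheye: a pixel r from the principal point sees the ray r / f radians off the axis. A picture is of the moment at which its call begins: read the wrist's pose just before it. camera_model takes no time and is no camera call; for the wrist camera it gives the pose at the moment of the call.
- robot.finish_job(): hands the job in, once; it reports no verdict.
The state is a dict: "time_s": time; "joint_positions": joint angles; "qd": joint speeds; "joint_torque": joint torques, N m; "position": TCP position; "eef_rot": TCP orientation; "contact_force": force on the tool from outside, world axes, zero at the start; "moment": the same for the moment, N m; "gripper_width": finger opening in mm.
Only numpy, scipy, OpenCV 4.12 (cv2) and the standard library are available. Lean on these libraries where they do the work, as an engineer would, in place of code of your own. Each camera call takes 0.05 s, during which the arm holds its last target.

## Working session

There is one attempt and no reset: what is moved stays moved. The work goes in short steps, Python scripts to look and compute and a shell command to move; the robot and the scene stay as the last step left them, time stands still between calls to the robot, and variables do not carry over. Pictures are saved under pics/ and viewed, and the job is handed in when it is done.

```bash
mkdir -p pics; python3 - <<'E'
from rig import robot, read_camera, camera_model
import cv2,numpy as np
o=robot.get_obs(); print({k:np.round(v,2).tolist() for k,v in o.items()})
for n in("side","top"):
    im,d=read_camera(n); cv2.imwrite(f"pics/{n}0.png",im); np.save(f"pics/{n}0.npy",d)
    m=camera_model(n); print(n,{k:np.round(v,3).tolist() if not isinstance(v,str) else v for k,v in m.items()})
E
```

```text
{'time_s': 0.0, 'joint_positions': [68.49, 19.07, -3.71, 83.71, 1.24, 77.34, -5.07], 'qd': [-0.1, -0.05, 0.05, 0.06, -0.03, 0.02, -0.05], 'joint_torque': [-0.0, -62.33, 0.02, -38.99, -0.06, 0.04, 0.0], 'position': [215.9, -586.39, 403.97], 'eef_rot': [-179.92, 0.0, 20.21], 'contact_force': [1.45, -0.81, -0.05], 'moment': [-0.01, 0.06, 0.05], 'gripper_width': 86.77}
side {'K': [[566.65, 0.0, 307.954], [0.0, 566.65, 231.279], [0.0, 0.0, 1.0]], 'origin': [134.67, 683.596, 553.487], 'attitude': [-120.14, -1.032, -155.313]}
top {'K': [[607.29, 0.0, 321.554], [0.0, 607.29, 245.328], [0.0, 0.0, 1.0]], 'origin': [391.539, -18.328, 1318.38], 'attitude': [-178.481, 0.012, -89.879]}
```

View pics/side0.png

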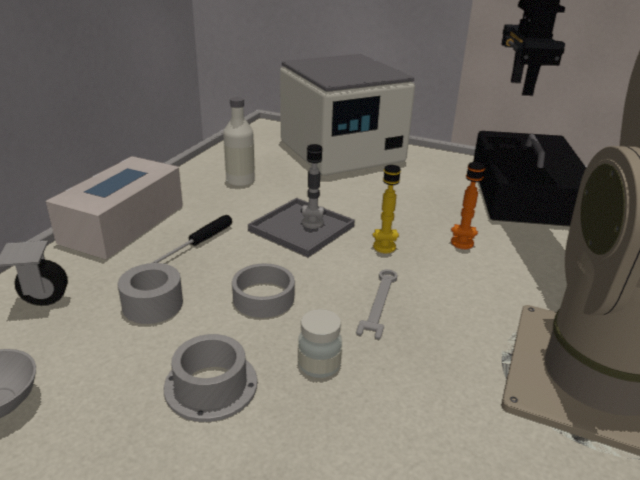

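View pics/top0.png

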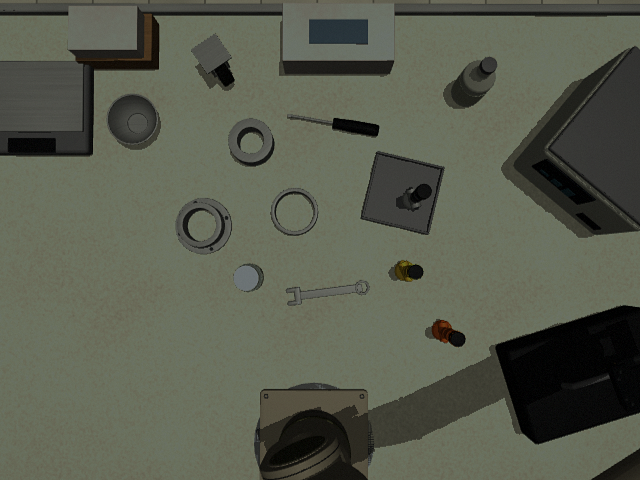

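The gauge is the grey steel one in the tray (side 314,190; top 418,193). The yellow one (side 388,210) and the orange one (side 466,205) are decoys. The only tube with a wide foot flange is at side (210,375) / top (203,226). The flangeless ones are at side (151,293) and (263,290). Next I'll measure and confirm with enlarged crops.

```bash
cat > h.py <<'E'
import numpy as np,cv2
from scipy.spatial.transform import Rotation as Ro
def RR(a): return Ro.from_euler('xyz',a,degrees=True).as_matrix()
def ray(m,uv):
    uv=np.atleast_2d(np.asarray(uv,float)); K=m['K']
    d=np.c_[(uv[:,0]-K[0,2])/K[0,0],(uv[:,1]-K[1,2])/K[1,1],np.ones(len(uv))]
    return d@RR(m['attitude']).T
def onz(m,uv,z):
    d=ray(m,uv); o=np.asarray(m['origin']); return o+d*((z-o[2])/d[:,2])[:,None]
def cloud(m,dep):
    v,u=np.mgrid[:480,:640]; d=ray(m,np.c_[u.ravel(),v.ravel()])
    P=np.asarray(m['origin'])+d*dep.ravel()[:,None]; P[dep.ravel()<=0]=np.nan
    return P.reshape(480,640,3)
def proj(m,P):
    c=(np.atleast_2d(P)-np.asarray(m['origin']))@RR(m['attitude']); K=m['K']
    return np.c_[c[:,0]/c[:,2]*K[0,0]+K[0,2],c[:,1]/c[:,2]*K[1,1]+K[1,2]]
E
python3 - <<'E'
from rig import camera_model
from h import *
for n in("side","top"):
    m=camera_model(n);m={k:(np.array(v) if k in("K","origin","attitude") else v) for k,v in m.items()}
    P=cloud(m,np.load(f"pics/{n}0.npy"))
    im=cv2.imread(f"pics/{n}0.png")
    pts={"top":[(203,190),(203,205),(203,226),(294,211),(421,190),(375,170),(410,220),(251,140)],"side":[(210,345),(315,150),(314,170),(280,225),(210,395),(310,218)]}[n]
    for p in pts: print(n,p,np.round(P[p[1],p[0]],1))
    # table height check
    print(n,"table z",np.nanmedian(P[330:420,150:230,2] if n=="top" else P[420:470,300:480,2]))
c=cv2.imread("pics/top0.png"); a=cv2.resize(c[150:250,345:445],(400,400),interpolation=2); b=cv2.resize(c[180:280,155:255],(400,400),interpolation=2)
cv2.imwrite("pics/crop_top.png",np.hstack([a,b]))
c=cv2.imread("pics/side0.png"); a=cv2.resize(c[140:260,240:360],(400,400),interpolation=2); b=cv2.resize(c[320:440,150:270],(400,400),interpolation=2)
cv2.imwrite("pics/crop_side.png",np.hstack([a,b]))
E
```

```text
side (210, 345) [486.8 208.8  39.7]
side (315, 150) [ 518.1 -197.7  166. ]
side (314, 170) [ 522.5 -205.7  122.5]
side (280, 225) [ 578.7 -174.9    6.2]
side (210, 395) [442.5 277.6  31.7]
side (310, 218) [ 528.3 -205.2   19.3]
side table z 0.04701983929658127
top (203, 190) [546.3 240.1   1.1]
top (203, 205) [509.  230.2  50.7]
top (203, 226) [467.8 239.2   3.2]
top (294, 211) [501.2  42.2  -2. ]
top (421, 190) [ 527.9 -207.1  165.4]
top (375, 170) [ 589.6 -133.3    8.9]
top (410, 220) [ 481.6 -209.3    5.6]
top (251, 140) [655.2 135.9   4.2]
top table z -0.09300961367694072
```

View pics/crop_top.png

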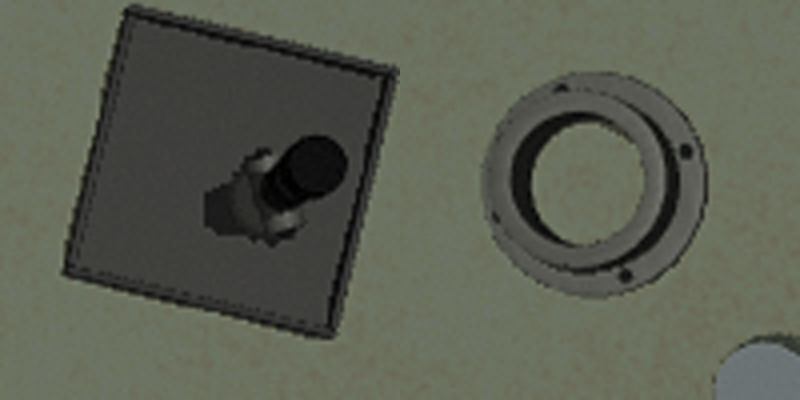

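View pics/crop_side.png

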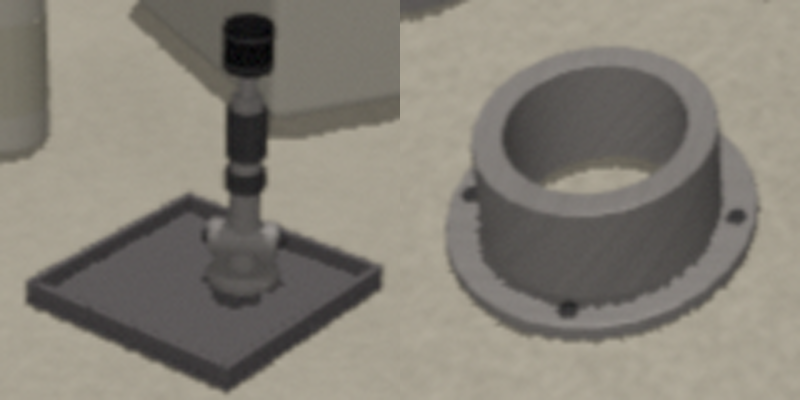

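Crops confirm it: a steel gauge with a black knob stands in the grey tray, and the chosen bushing has the wide flange with bolt holes. Next are the exact centres.

```bash
python3 - <<'E'
from rig import camera_model
from h import *
from scipy.optimize import least_squares
D={}
for n in("side","top"):
    m=camera_model(n);m={k:(np.array(v) if k in("K","origin","attitude") else v) for k,v in m.items()}
    D[n]=(m,cloud(m,np.load(f"pics/{n}0.npy")),cv2.imread(f"pics/{n}0.png"))
def reg(n,c,r,z0,z1):
    P=D[n][1]; k=(np.hypot(P[...,0]-c[0],P[...,1]-c[1])<r)&(P[...,2]>z0)&(P[...,2]<z1); return k
for n in D:
    k=reg(n,(475,242),75,40,60); p=D[n][1][k]; e=cv2.minEnclosingCircle(p[:,:2].astype(np.float32)); print(n,"bush top ring",len(p),np.round(e,1),np.round(np.median(p[:,2]),1))
    m=D[n][0]
    # outer contour of ring mask -> plane z=50
    cs,_=cv2.findContours(cv2.morphologyEx(k.astype(np.uint8),cv2.MORPH_CLOSE,np.ones((3,3))),cv2.RETR_CCOMP,cv2.CHAIN_APPROX_NONE)
    for c in sorted(cs,key=len)[-2:]:
        q=onz(m,c[:,0],50)[:,:2]; f=least_squares(lambda x:np.hypot(*(q-x[:2]).T)-x[2],[475,242,40],loss='soft_l1'); print("   fit",len(c),np.round(f.x,1),round(f.cost,1))
    for z0,z1 in((155,175),(125,150),(60,100),(15,25)):
        k=reg(n,(522,-205),45,z0,z1);p=D[n][1][k]
        if len(p)>5:
            print(n,"gauge",z0,len(p),np.round(np.median(p,0),1),np.round(p.min(0),1),np.round(p.max(0),1))
    k=reg(n,(522,-205),30,164,169)
    if k.sum(): 
        v,u=np.nonzero(k); e=cv2.minEnclosingCircle(np.c_[u,v].astype(np.float32)); print(n,"knob px",e,onz(m,[e[0]],167))
# tray corners from top colour image: rim z=16
m,P,im=D["top"]
k=reg("top",(545,-175),130,-3,22)&(P[...,2]>2.5); k=k.astype(np.uint8); k=cv2.morphologyEx(k,cv2.MORPH_CLOSE,np.ones((5,5)))
cs,_=cv2.findContours(k,cv2.RETR_EXTERNAL,cv2.CHAIN_APPROX_NONE); c=max(cs,key=cv2.contourArea)
q=onz(m,c[:,0],16)[:,:2].astype(np.float32); r=cv2.minAreaRect(q); print("tray",r)
c=np.array([[377,152],[444,166],[428.5,234.5],[361,218]]); q=onz(m,c,16); print("hand",np.round(q,1),q.mean(0))
E
```

```text
Traceback (most recent call last):
ValueError: setting an array element with a sequence. The requested array has an inhomogeneous shape after 1 dimensions. The detected shape was (2,) + inhomogeneous part.
```

```bash
cat > meas.py <<'E'
from rig import camera_model
from h import *
from scipy.optimize import least_squares
D={}
for n in("side","top"):
    m=camera_model(n);m={k:(np.array(v) if k in("K","origin","attitude") else v) for k,v in m.items()}
    D[n]=(m,cloud(m,np.load(f"pics/{n}0.npy")),cv2.imread(f"pics/{n}0.png"))
def reg(n,c,r,z0,z1):
    P=D[n][1]; k=(np.hypot(P[...,0]-c[0],P[...,1]-c[1])<r)&(P[...,2]>z0)&(P[...,2]<z1); return k
for n in D:
    k=reg(n,(475,242),75,46,56); p=D[n][1][k]; e=cv2.minEnclosingCircle(p[:,:2].astype(np.float32)); print(n,"bush top ring",len(p),e,np.round(np.median(p[:,2]),1))
    m=D[n][0]
    cs,_=cv2.findContours(cv2.morphologyEx(k.astype(np.uint8),cv2.MORPH_CLOSE,np.ones((3,3))),cv2.RETR_CCOMP,cv2.CHAIN_APPROX_NONE)
    for c in sorted(cs,key=len)[-2:]:
        q=onz(m,c[:,0],50)[:,:2]; f=least_squares(lambda x:np.hypot(*(q-x[:2]).T)-x[2],[475,242,40],loss='soft_l1'); print("   fit",len(c),np.round(f.x,1),round(f.cost,1))
    for z0,z1 in((155,175),(125,150),(60,100),(15,25)):
        k=reg(n,(522,-205),45,z0,z1);p=D[n][1][k]
        if len(p)>5:
            print(n,"gauge",z0,len(p),np.round(np.median(p,0),1),np.round(p.min(0),1),np.round(p.max(0),1))
    k=reg(n,(522,-205),30,164,169)
    if k.sum(): 
        v,u=np.nonzero(k); e=cv2.minEnclosingCircle(np.c_[u,v].astype(np.float32)); print(n,"knob px",e,onz(m,[e[0]],167))
m,P,im=D["top"]
k=reg("top",(545,-175),130,-3,22)&(P[...,2]>2.5); k=k.astype(np.uint8); k=cv2.morphologyEx(k,cv2.MORPH_CLOSE,np.ones((5,5)))
cs,_=cv2.findContours(k,cv2.RETR_EXTERNAL,cv2.CHAIN_APPROX_NONE); c=max(cs,key=cv2.contourArea)
q=onz(m,c[:,0],16)[:,:2].astype(np.float32); r=cv2.minAreaRect(q); print("tray",r)
c=np.array([[377,152],[444,166],[428.5,234.5],[361,218]]); q=onz(m,c,16); print("hand",np.round(q,1).tolist(),q.mean(0))
E
python3 meas.py
```

```text
side bush top ring 1560 ((469.7547302246094, 240.47738647460938), 48.522274017333984) 49.9
   fit 136 [467.7 241.7  34.1] 29.6
   fit 186 [467.9 241.4  47.1] 48.9
side gauge 155 156 [ 523.7 -203.   164.9] [ 511.5 -223.9  155.3] [ 540.5 -194.9  168.4]
side gauge 125 116 [ 522.9 -202.7  143.4] [ 510.5 -216.7  125.6] [ 539.6 -193.2  150. ]
side gauge 60 220 [ 521.8 -202.1   80. ] [ 512.9 -217.4   60.5] [ 536.6 -196.1   99.8]
side gauge 15 63 [ 524.1 -203.8   18.1] [ 506.6 -219.8   15. ] [ 541.3 -192.    25. ]
side knob px ((314.0, 147.5), 7.159010887145996) [[ 523.62225569 -205.60708693  167.        ]]
top bush top ring 653 ((467.8320617675781, 238.3959503173828), 47.1920166015625) 50.0
   fit 98 [468.4 238.1  35.6] 20.9
   fit 127 [468.3 238.2  45.8] 22.8
top gauge 155 191 [ 525.8 -210.9  166.8] [ 512.4 -226.9  156.8] [ 539.7 -197.2  172.9]
top gauge 125 12 [ 517.7 -200.8  146.2] [ 512.5 -209.9  140.6] [ 532.1 -198.1  149.8]
top gauge 60 35 [ 519.9 -203.    79. ] [ 513.7 -215.2   64.5] [ 536.3 -199.7   99.4]
top gauge 15 28 [ 518.5 -199.4   16.5] [ 504.6 -229.5   15.1] [ 536.7 -192.5   20.5]
top knob px ((423.375, 191.125), 7.675140857696533) [[ 525.55686109 -211.3787071   167.        ]]
tray ((542.9561157226562, -172.4899139404297), (255.96200561523438, 254.1576385498047), 66.77633666992188)
hand [[627.4, -137.0, 16.0], [597.5, -281.2, 16.0], [449.8, -247.5, 16.0], [485.0, -102.6, 16.0]] [ 539.91802496 -192.07372018   16.        ]
```

```bash
cat > go.py <<'E'
import sys
from rig import robot
from h import *
o=robot.get_obs(); R=RR(o['eef_rot']); p=np.array(o['position'])
t=np.array([float(x) for x in sys.argv[1:4]]); 
print("pos",np.round(p,1),"rot",np.round(o['eef_rot'],2),"F",np.round(o['contact_force'],1),"t",round(o['time_s'],2),"w",round(o['gripper_width'],1))
print("shift units",np.round(R.T@(t-p)/30,3),"dist",np.round(np.linalg.norm(t-p)))
Rt=RR([180,0,float(sys.argv[4]) if len(sys.argv)>4 else o['eef_rot'][2]])
print("level turn units",np.round(np.degrees(Ro.from_matrix(R.T@Rt).as_rotvec())/6,3))
E
python3 go.py 524.7 -208.5 400; python3 - <<'E'
from rig import camera_model
from h import *
m=camera_model("top");P=cloud({k:np.array(v) if k in("K","origin","attitude") else v for k,v in m.items()},np.load("pics/top0.npy"))
P[np.isnan(P)]=0
for f in np.linspace(0,1,6):
    c=np.array([216,-586])*(1-f)+f*np.array([525,-208]); k=np.hypot(P[...,0]-c[0],P[...,1]-c[1])<130
    print(c, P[k][:,2].max() if k.any() else None)
c=P[(P[...,2]>150)&(P[...,0]>250)]
print([(int(y),int(c[(c[:,1]>y)&(c[:,1]<y+50)][:,0].min()),int(c[(c[:,1]>y)&(c[:,1]<y+50)][:,2].max())) for y in range(-700,300,50) if ((c[:,1]>y)&(c[:,1]<y+50)).any()])
E
```

```text
pos [ 215.9 -586.4  404. ] rot [-179.93    0.     20.21] F [ 0.4 -0.8  0.5] t 0.1 w 87.2
shift units [14.011 -8.265  0.144] dist 488.0
level turn units [-0.012  0.    -0.   ]
[ 216. -586.] 341.00609556272104
[ 277.8 -510.4] 341.00609556272104
[ 339.6 -434.8] 335.56100841223827
[ 401.4 -359.2] 20.007700149740685
[ 463.2 -283.6] 172.8507201657203
[ 525. -208.] 172.8507201657203
[(-650, 450, 212), (-600, 451, 221), (-550, 494, 219), (-500, 533, 219), (-450, 573, 218), (-350, 746, 197), (-300, 250, 168), (-250, 360, 172), (-200, 358, 170)]
```

```bash
python3 -m crank '[[0,0,0,1.4,-0.83,0,-1],[0,0,0,2.8,-1.65,0,-1],[0,0,0,4.2,-2.5,0,-1],[0,0,0,5.6,-3.3,0,-1],[0,0,0,7,-4.13,0,-1],[0,0,0,8.4,-4.96,0,-1],[0,0,0,9.8,-5.8,0,-1],[0,0,0,11.2,-6.6,0,-1],[0,0,0,12.6,-7.44,0,-1],[0,0,0,14,-8.27,0.1,-1],[0,0,0,14,-8.27,0.1,-1],[0,0,0,14,-8.27,0.1,-1]]' 40; python3 go.py 524.7 -208.5 400
python3 - <<'E'
from rig import read_camera,camera_model
import cv2,numpy as np
m=camera_model("wrist"); im,d=read_camera("wrist"); cv2.imwrite("pics/w1.png",im); np.save("pics/w1.npy",d); print({k:np.round(v,2).tolist() if not isinstance(v,str) else v for k,v in m.items()})
np.savez("pics/w1m.npz",**{k:np.array(m[k]) for k in("K","origin","attitude")})
E
```

```text
time_s: 1.3
position: [524.9, -207.3, 401.2]
eef_rot: [-180.0, 0.0, 20.4]
contact_force: [-0.7, -1.8, 0.0]
gripper_width: 87.0
pos [ 524.9 -207.3  401.2] rot [-1.7996e+02  4.0000e-02  2.0380e+01] F [-0.7 -1.8  0. ] t 1.3 w 87.0
shift units [-0.019  0.034  0.04 ] dist 2.0
level turn units [-0.007  0.006 -0.   ]
{'K': [[371.65, 0.0, 316.69], [0.0, 371.65, 236.09], [0.0, 0.0, 1.0]], 'origin': [601.05, -179.02, 381.53], 'attitude': [162.71, 0.05, -69.55]}
```

View pics/w1.png

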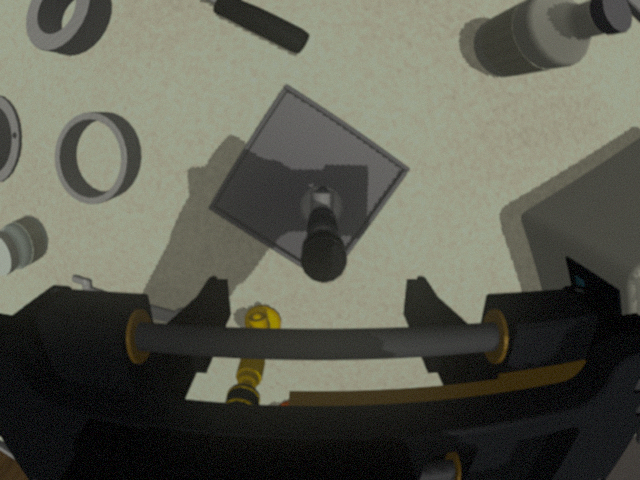

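The gauge knob is at about (324,256), between the fingertips (228 and 408 px). The tray's corners are at (287,86), (408,169) and (210,207). I'll cast the rays to refine.

```bash
cat >> h.py <<'E'
def wray(m,uv):
    uv=np.atleast_2d(np.asarray(uv,float)); K=m['K']
    x=(uv[:,0]-K[0,2])/K[0,0]; y=(uv[:,1]-K[1,2])/K[1,1]; th=np.hypot(x,y); s=np.sin(th)/np.where(th>0,th,1)
    return np.c_[x*s,y*s,np.cos(th)]@RR(m['attitude']).T
def wonz(m,uv,z):
    d=wray(m,uv);o=np.asarray(m['origin']);return o+d*((z-o[2])/d[:,2])[:,None]
E
python3 - <<'E'
from h import *
m=np.load("pics/w1m.npz"); im=cv2.imread("pics/w1.png"); dep=np.load("pics/w1.npy")
print("knob depth",dep[250:275:5,324])
c=im[215:295,280:370]; cv2.imwrite("pics/w1c.png",cv2.resize(cv2.convertScaleAbs(c,alpha=2.5,beta=20),(720,640),interpolation=2))
print("tray",np.round(wonz(m,[(287,86),(408,169),(210,207)],16),1).tolist())
print("knobtop",np.round(wonz(m,[(324,256)],167),1))
# mask by depth: points with z ~167
v,u=np.mgrid[:480,:640]; d=wray(m,np.c_[u.ravel(),v.ravel()]); f=RR(m['attitude'])[:,2]; P=(m['origin']+d*(dep.ravel()/(d@f))[:,None]).reshape(480,640,3)
k=(P[...,2]>160)&(P[...,2]<172)&(abs(P[...,0]-525)<30)&(abs(P[...,1]+208)<30)
q=P[k]; print(k.sum(),cv2.minEnclosingCircle(q[:,:2].astype(np.float32)),np.median(q,0))
vv,uu=np.nonzero(k); e=cv2.minEnclosingCircle(np.c_[uu,vv].astype(np.float32)); print(e,wonz(m,[e[0]],167))
E
```

```text
knob depth [227.03705 228.14671 229.01738 230.45949 230.88585]
tray [[626.3, -138.7, 16.0], [592.5, -279.8, 16.0], [485.2, -103.9, 16.0]]
knobtop [[ 527.9 -210.9  167. ]]
1665 ((524.82421875, -211.23452758789062), 14.946310043334961) [ 526.00765006 -210.88258602  166.95206919]
((322.7234191894531, 258.14892578125), 23.738767623901367) [[ 526.34734018 -210.64404584  167.        ]]
```

View pics/w1c.png

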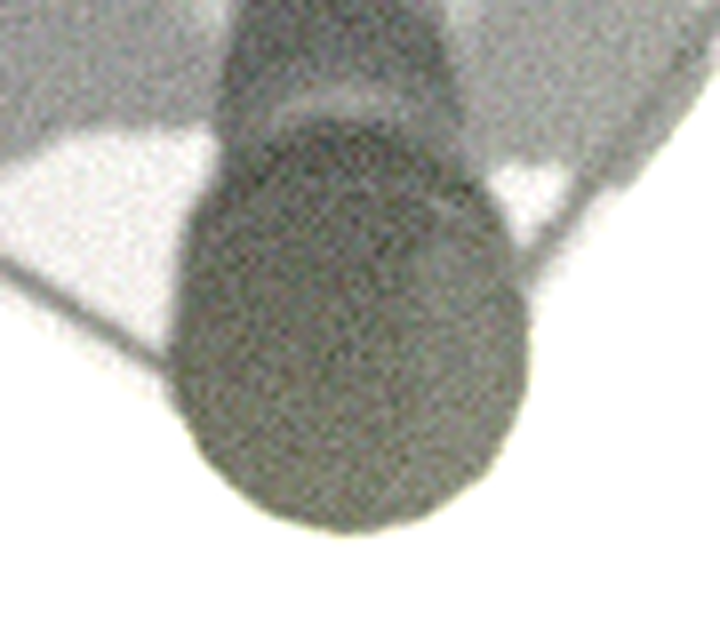

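```bash
python3 go.py 525.8 -210.9 319
```

```text
pos [ 524.2 -208.8  401.3] rot [-1.7999e+02  5.0000e-02  2.0220e+01] F [-0.8 -0.3  0.1] t 1.35 w 86.7
shift units [0.028 0.084 2.744] dist 82.0
level turn units [-0.002  0.009 -0.   ]
```

```bash
python3 -m crank '[[0,0,0,0.03,0.09,0.1,-1],[0,0,0,0.03,0.09,1,-1],[0,0,0,0.03,0.09,2,-1],[0,0,0,0.03,0.09,2.5,-1],[0,0,0,0.03,0.09,2.75,-1],[0,0,0,0.03,0.09,2.75,-1],[0,0,0,0.03,0.09,2.75,-1]]'; python3 go.py 525.8 -210.9 319
python3 - <<'E'
from rig import read_camera
import cv2
cv2.imwrite("pics/w2.png",read_camera("wrist")[0])
E
```

```text
time_s: 2.05
position: [526.5, -211.1, 320.4]
eef_rot: [179.9, -0.1, 20.2]
contact_force: [-0.1, 1.4, -0.9]
gripper_width: 87.1
pos [ 526.5 -211.1  320.4] rot [ 1.7994e+02 -6.0000e-02  2.0190e+01] F [-0.1  1.4 -0.9] t 2.05 w 87.1
shift units [-0.019 -0.013  0.047] dist 2.0
level turn units [ 0.011 -0.011 -0.   ]
```

View pics/w2.png

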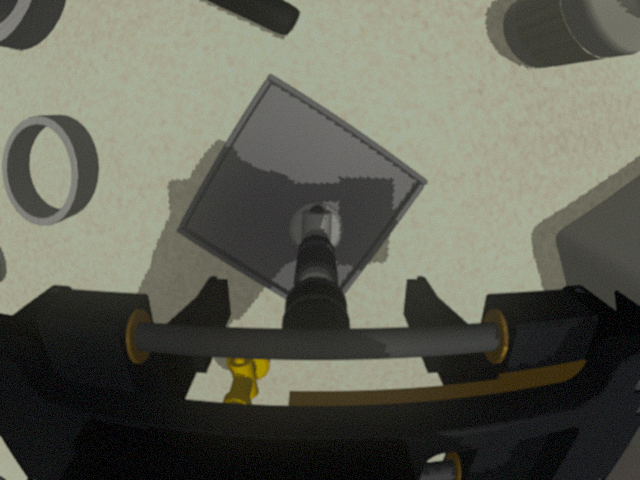

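The knob (316,305) is centred between the fingers (229 and 406 px), so I can close on it.

```bash
python3 -m crank '[[0,0,0,0,0,0,0.5],[0,0,0,0,0,0,1],[0,0,0,0,0,0,1],[0,0,0,0,0,0,1],[0,0,0,0,0,0,1],[0,0,0,0,0,0,1],[0,0,0,0,0,0,1],[0,0,0,0,0,0,1]]' 40; python3 go.py 526 -211 440
```

```text
time_s: 2.9
position: [526.1, -210.8, 319.2]
eef_rot: [180.0, 0.0, 20.2]
contact_force: [0.4, 0.3, -0.2]
gripper_width: 30.8
pos [ 526.1 -210.8  319.2] rot [180.     0.    20.21] F [ 0.4  0.3 -0.2] t 2.9 w 30.8
shift units [-7.000e-03  4.000e-03 -4.026e+00] dist 121.0
level turn units [0.001 0.    0.   ]
```

```bash
python3 -m crank '[[0,0,0,0,0,-0.1,1],[0,0,0,0,0,-0.4,1],[0,0,0,0,0,-0.9,1],[0,0,0,0,0,-1.5,1],[0,0,0,0,0,-2.1,1],[0,0,0,0,0,-2.7,1],[0,0,0,0,0,-3.2,1],[0,0,0,0,0,-3.5,1],[0,0,0,0,0,-3.5,1],[0,0,0,0,0,-3.5,1]]'; python3 go.py 468.3 160 425;
python3 - <<'E'
from rig import read_camera
import cv2
cv2.imwrite("pics/s3.png",read_camera("side")[0])
E
```

```text
time_s: 3.9
position: [526.0, -210.8, 423.8]
eef_rot: [-180.0, 0.0, 20.2]
contact_force: [-0.8, -0.3, -3.4]
gripper_width: 27.8
pos [ 526.  -210.8  423.8] rot [-1.7998e+02  3.0000e-02  2.0210e+01] F [-0.8 -0.3 -3.4] t 3.9 w 27.8
shift units [  2.464 -12.263  -0.037] dist 375.0
level turn units [-0.003  0.005 -0.   ]
```

View pics/s3.png

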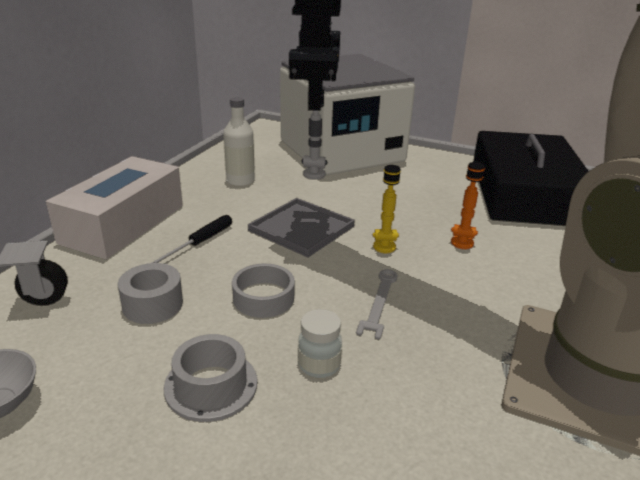

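```bash
python3 -m crank '[[0,0,0,0.1,-0.5,0,1],[0,0,0,0.3,-1.5,0,1],[0,0,0,0.55,-2.75,0,1],[0,0,0,0.82,-4.1,0,1],[0,0,0,1.1,-5.5,0,1],[0,0,0,1.38,-6.9,0,1],[0,0,0,1.66,-8.3,0,1],[0,0,0,1.94,-9.7,0,1],[0,0,0,2.2,-11,0,1],[0,0,0,2.36,-11.8,0,1],[0,0,0,2.46,-12.26,0,1],[0,0,0,2.46,-12.26,0,1]]'; python3 -m crank '[[0,0,0,0,0,0,1],[0,0,0,0,0,0,1]]'; python3 go.py 468.3 238.2 425
cat > wl.py <<'E'
import sys
from rig import read_camera,camera_model
from h import *
n=sys.argv[1]
m=camera_model("wrist"); im,d=read_camera("wrist"); cv2.imwrite(f"pics/{n}.png",im); np.save(f"pics/{n}.npy",d)
np.savez(f"pics/{n}m.npz",**{k:np.array(m[k]) for k in("K","origin","attitude")})
E
python3 wl.py w4
```

```text
time_s: 5.15
position: [466.9, 162.7, 423.8]
eef_rot: [-180.0, 0.0, 20.5]
contact_force: [0.1, -0.5, -3.1]
gripper_width: 28.2
time_s: 5.35
position: [468.4, 158.9, 423.9]
eef_rot: [180.0, 0.0, 20.1]
contact_force: [-0.3, 0.2, -2.6]
gripper_width: 28.2
pos [468.4 158.9 423.9] rot [1.7997e+02 4.0000e-02 2.0130e+01] F [-0.3  0.2 -2.6] t 5.35 w 28.2
shift units [ 0.907 -2.484 -0.038] dist 79.0
level turn units [0.004 0.006 0.   ]
```

View pics/w4.png

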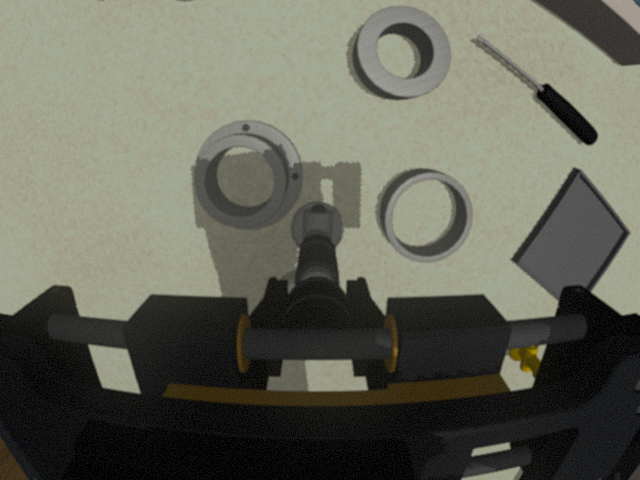

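```bash
cat >> h.py <<'E'
def wcloud(m,dep):
    v,u=np.mgrid[:480,:640]; d=wray(m,np.c_[u.ravel(),v.ravel()]); f=RR(m['attitude'])[:,2]
    return (m['origin']+d*(dep.ravel()/(d@f))[:,None]).reshape(480,640,3)
E
python3 - <<'E'
from h import *
from scipy.optimize import least_squares
m=np.load("pics/w4m.npz"); P=wcloud(m,np.load("pics/w4.npy"))
k=(np.hypot(P[...,0]-468,P[...,1]-239)<60)&(abs(P[...,2]-50)<4)
print(k.sum(),np.median(P[k][:,2]))
cs,_=cv2.findContours(cv2.morphologyEx(k.astype(np.uint8),cv2.MORPH_CLOSE,np.ones((3,3))),cv2.RETR_CCOMP,cv2.CHAIN_APPROX_NONE)
for c in sorted(cs,key=len)[-2:]:
    q=wonz(m,c[:,0],50)[:,:2]; f=least_squares(lambda x:np.hypot(*(q-x[:2]).T)-x[2],[468,239,40],loss='soft_l1'); print(len(c),np.round(f.x,1),round(f.cost,1))
for (a,b) in((100,116),(116,135),(135,150),(150,180),(180,215),(225,235)):
    k=(np.hypot(P[...,0]-468,P[...,1]-160)<50)&(P[...,2]>a)&(P[...,2]<b)&(abs(np.arange(640)[None]-318)<45)
    p=P[k]
    if len(p): print(a,len(p),np.round(np.median(p,0),1),np.round(p.min(0),1),np.round(p.max(0),1))
im=cv2.imread("pics/w4.png")[185:330,250:390]; cv2.imwrite("pics/w4c.png",cv2.resize(cv2.convertScaleAbs(im,alpha=2,beta=10),(560,580),interpolation=2))
E
```

```text
3103 50.32520605145618
201 [467.4 239.   34.8] 15.2
269 [467.1 239.2  46.2] 23.2
100 102 [483.9 164.6 115. ] [449.6 136.  110.4] [488.6 179.5 116. ]
116 776 [470.  167.3 118.4] [446.7 136.  116. ] [488.7 179.  134.2]
135 742 [480.5 163.2 144.5] [461.  147.4 135.2] [491.  173.7 149.9]
150 238 [475.9 161.6 173.5] [467.  148.3 150.2] [479.4 170.6 180. ]
180 720 [476.7 162.1 199.3] [464.6 147.5 180.1] [479.7 170.6 214.9]
225 183 [473.8 160.7 227.5] [466.9 151.3 225. ] [476.1 167.  229. ]
```

View pics/w4c.png

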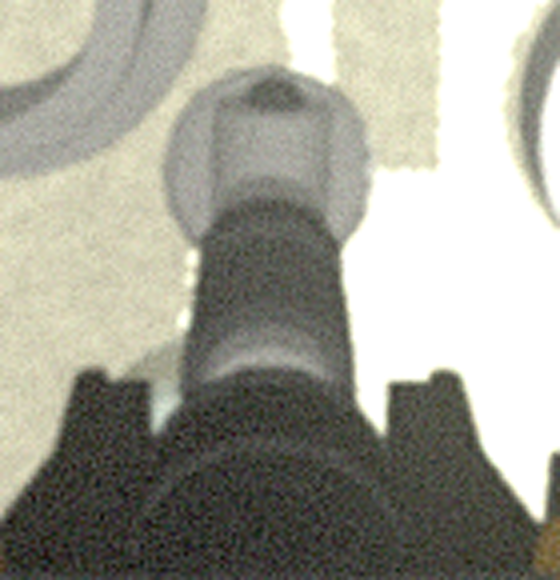

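Bushing bore from the wrist: (467.3, 239.1), r 34.8 at z 50, which agrees with the top camera. The gauge hangs straight and on the tool axis. Moving over the bore.

```bash
python3 go.py 467.6 239 424; python3 -m crank '[[0,0,0,0.1,-0.25,0,1],[0,0,0,0.3,-0.85,0,1],[0,0,0,0.58,-1.6,0,1],[0,0,0,0.8,-2.2,0,1],[0,0,0,0.9,-2.51,0,1],[0,0,0,0.9,-2.51,0,1],[0,0,0,0.9,-2.51,0,1],[0,0,0,0.9,-2.51,0,1]]';python3 go.py 467.6 239 345
```

```text
pos [468.5 158.8 424. ] rot [1.7998e+02 3.0000e-02 2.0110e+01] F [ 0.6  0.5 -2.6] t 5.4 w 28.0
shift units [ 8.920e-01 -2.521e+00 -1.000e-03] dist 80.0
level turn units [0.004 0.005 0.   ]
time_s: 6.2
position: [468.0, 238.7, 424.2]
eef_rot: [180.0, 0.0, 20.1]
contact_force: [-0.1, -0.1, -3.1]
gripper_width: 27.8
pos [468.  238.7 424.2] rot [1.7996e+02 1.0000e-02 2.0120e+01] F [-0.1 -0.1 -3.1] t 6.2 w 27.8
shift units [-0.009 -0.015  2.638] dist 79.0
level turn units [0.007 0.002 0.   ]
```

```bash
python3 -m crank '[[0,0,0,0,-0.01,0.2,1],[0,0,0,0,-0.01,0.8,1],[0,0,0,0,-0.01,1.4,1],[0,0,0,0,-0.01,1.8,1],[0,0,0,0,-0.01,1.8,1],[0,0,0,0,-0.01,1.8,1]]';python3 go.py 467.6 239 320; python3 wl.py w5; python3 - <<'E'
from rig import read_camera
import cv2,numpy as np
a=read_camera("side")[0][250:430,120:340];b=read_camera("top")[0][170:280,150:260]
cv2.imwrite("pics/st5.png",np.hstack([cv2.resize(a,(440,360)),cv2.resize(b,(360,360),interpolation=2)]))
E
```

```text
time_s: 6.8
position: [467.7, 240.0, 370.5]
eef_rot: [180.0, -0.0, 20.2]
contact_force: [0.6, -1.0, -3.2]
gripper_width: 28.5
pos [467.7 240.  370.5] rot [ 1.80e+02 -1.00e-02  2.02e+01] F [ 0.6 -1.  -3.2] t 6.8 w 28.5
shift units [-0.014  0.032  1.685] dist 51.0
level turn units [ 0.    -0.001 -0.   ]
```

View pics/w5.png

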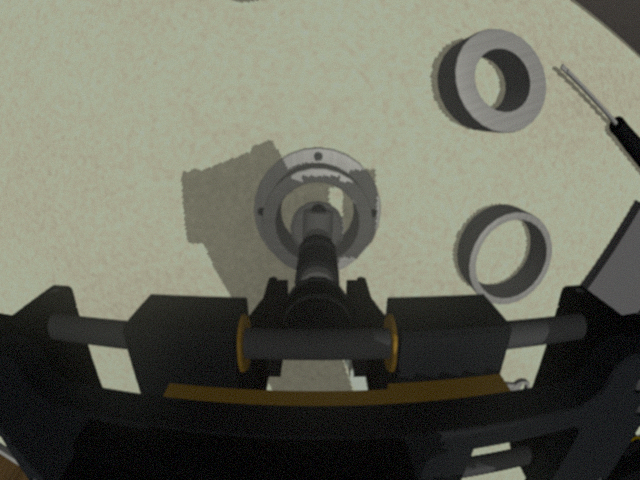

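View pics/st5.png

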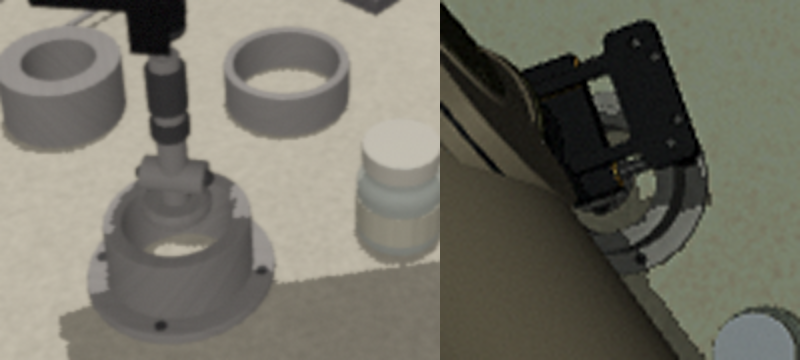

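The wrist shows the foot (318,220) centred in the ring (centre about 318,210), just above the rim. Lowering it to just above the table.

```bash
python3 -m crank '[[0,0,0,-0.01,0.03,0.2,1],[0,0,0,-0.01,0.03,0.6,1],[0,0,0,-0.01,0.03,1,1],[0,0,0,-0.01,0.03,1.4,1],[0,0,0,-0.01,0.03,1.6,1],[0,0,0,-0.01,0.03,1.7,1],[0,0,0,-0.01,0.03,1.7,1],[0,0,0,-0.01,0.03,1.7,1]]';python3 go.py 467.6 239 314; python3 wl.py w6; python3 - <<'E'
from h import *
from scipy.optimize import least_squares
m=np.load("pics/w6m.npz"); P=wcloud(m,np.load("pics/w6.npy"))
k=(np.hypot(P[...,0]-468,P[...,1]-239)<60)&(abs(P[...,2]-50)<4)
k2=k&(np.hypot(P[...,0]-468,P[...,1]-239)>30)
p=P[k2]; d=np.hypot(p[:,0]-468,p[:,1]-239)
cs,_=cv2.findContours(k2.astype(np.uint8),cv2.RETR_CCOMP,cv2.CHAIN_APPROX_NONE)
q=np.vstack([wonz(m,c[:,0],50)[:,:2] for c in cs])
def res(x):
    r=np.hypot(*(q-x).T); return np.minimum(abs(r-35),abs(r-47))
f=least_squares(res,[468,239],loss='soft_l1',f_scale=.5); print("bush",f.x,np.median(res(f.x)))
E
```

```text
time_s: 7.75
position: [467.7, 239.3, 319.6]
eef_rot: [-180.0, -0.0, 20.2]
contact_force: [0.8, 0.7, -2.0]
gripper_width: 28.2
pos [467.7 239.3 319.6] rot [-1.800e+02 -3.000e-02  2.021e+01] F [ 0.8  0.7 -2. ] t 7.75 w 28.2
shift units [-0.007  0.008  0.186] dist 6.0
level turn units [-0.    -0.006  0.   ]
bush [467.09171277 239.47826905] 0.7430657119996695
```

View pics/w6.png

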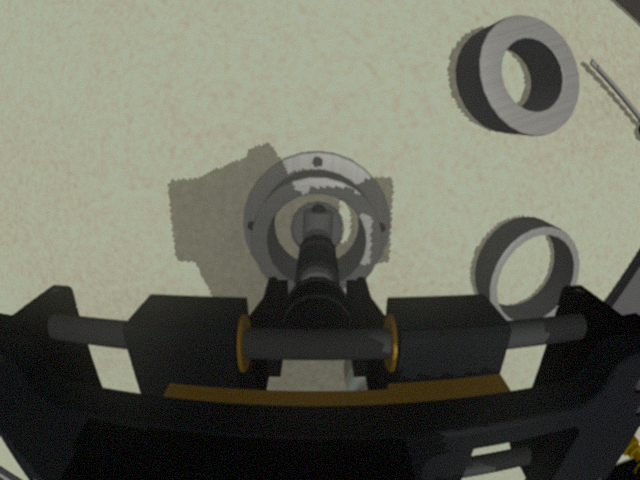

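Centred to within 1 mm. Now I push down at about 20 mm/s: contact is expected at TCP z 314 and full depth at 300.

```bash
python3 -m crank '[[0,0,0,0,0.01,0.07,1],[0,0,0,0,0.01,0.14,1],[0,0,0,0,0.01,0.2,1],[0,0,0,0,0.01,0.27,1]]';python3 -m crank '[[0,0,0,0,0,0.07,1],[0,0,0,0,0,0.14,1],[0,0,0,0,0,0.2,1],[0,0,0,0,0,0.27,1]]';python3 go.py 467.6 239 300
```

```text
time_s: 8.2
position: [468.1, 239.1, 312.2]
eef_rot: [180.0, -0.1, 20.2]
contact_force: [-0.7, -1.7, 9.6]
gripper_width: 28.0
time_s: 8.6
position: [468.2, 239.2, 304.2]
eef_rot: [180.0, -0.1, 20.2]
contact_force: [-1.6, -1.3, 8.3]
gripper_width: 27.9
pos [468.2 239.2 304.2] rot [ 1.7998e+02 -1.2000e-01  2.0210e+01] F [-1.6 -1.3  8.3] t 8.6 w 27.9
shift units [-0.019 -0.001  0.141] dist 4.0
level turn units [ 0.004 -0.021 -0.   ]
```

```bash
python3 -m crank '[[0,0,0,0,0,0.07,1],[0,0,0,0,0,0.12,1],[0,0,0,0,0,0.16,1],[0,0,0,0,0,0.16,1]]';python3 go.py 467.6 239 300
```

```text
time_s: 9.0
position: [468.7, 239.6, 301.2]
eef_rot: [180.0, -0.3, 20.2]
contact_force: [-3.9, -4.2, 23.1]
gripper_width: 28.3
pos [468.7 239.6 301.2] rot [179.96  -0.27  20.2 ] F [-3.9 -4.2 23.1] t 9.0 w 28.3
shift units [-0.041  0.008  0.04 ] dist 2.0
level turn units [ 0.006 -0.045 -0.   ]
```

```bash
python3 -m crank '[[0,0,0,0,0,0.04,1],[0,0,0,0,0,0.05,1],[0,0,0,0,0,0.05,1]]';python3 go.py 467.6 239 300; python3 wl.py w7;  python3 - <<'E'
from rig import read_camera
import cv2,numpy as np
a=read_camera("side")[0][230:430,120:340]
cv2.imwrite("pics/s7.png",cv2.resize(a,(660,600),interpolation=2))
E
```

```text
time_s: 9.3
position: [469.1, 240.0, 301.0]
eef_rot: [180.0, -0.4, 20.2]
contact_force: [-4.6, -3.9, 32.4]
gripper_width: 27.6
pos [469.1 240.  301. ] rot [179.95  -0.39  20.2 ] F [-4.6 -3.9 32.4] t 9.3 w 27.6
shift units [-0.059  0.013  0.034] dist 2.0
level turn units [ 0.008 -0.065 -0.   ]
```

View pics/w7.png

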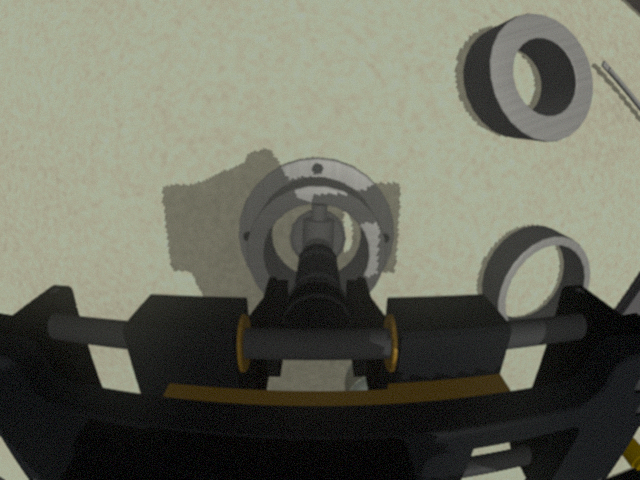

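View pics/s7.png

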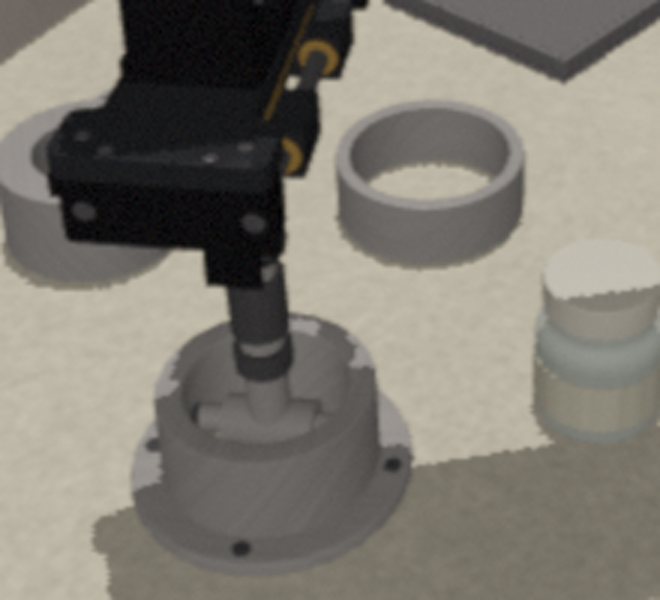

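Force rises from 23 to 32 N with no more travel, so the knob is on its stop. The plunger tip is out at wrist (319,205). Now a slow straight lift.

```bash
python3 -m crank '[[0,0,0,0,0,-0.05,1],[0,0,0,0,0,-0.1,1],[0,0,0,0,0,-0.2,1],[0,0,0,0,0,-0.3,1],[0,0,0,0,0,-0.45,1],[0,0,0,0,0,-0.6,1],[0,0,0,0,0,-0.75,1],[0,0,0,0,0,-0.75,1]]';python3 go.py 467.6 239 425;python3 wl.py w8;  python3 - <<'E'
from rig import read_camera
import cv2,numpy as np
a=read_camera("side")[0][230:430,120:340]
cv2.imwrite("pics/s8.png",cv2.resize(a,(660,600),interpolation=2))
E
```

```text
time_s: 10.2
position: [467.8, 239.0, 320.0]
eef_rot: [180.0, -0.1, 20.2]
contact_force: [-0.4, 0.1, -2.7]
gripper_width: 28.2
pos [467.8 239.  320. ] rot [ 1.7999e+02 -6.0000e-02  2.0210e+01] F [-0.4  0.1 -2.7] t 10.2 w 28.2
shift units [-4.0e-03 -1.0e-03 -3.5e+00] dist 105.0
level turn units [ 0.001 -0.01  -0.   ]
```

View pics/s8.png

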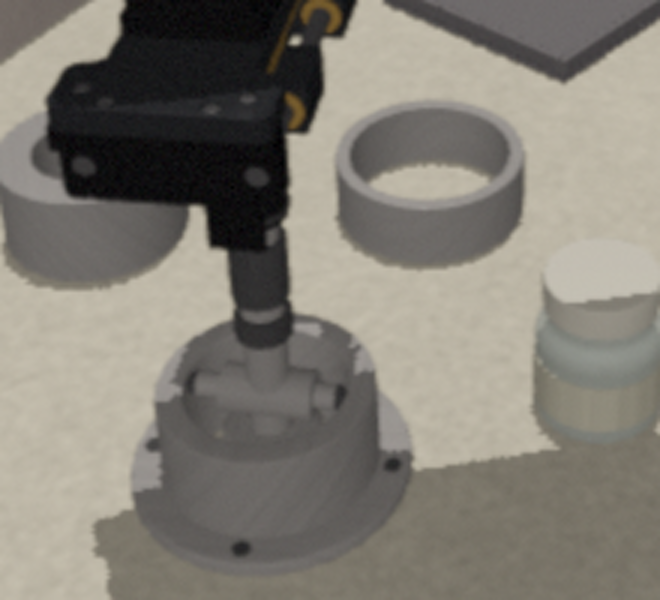

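Bushing unmoved, gauge rising with its plungers out, and the force is just the weight. Keep lifting.

```bash
python3 -m crank '[[0,0,0,0,0,-0.15,1],[0,0,0,0,0,-0.4,1],[0,0,0,0,0,-0.8,1],[0,0,0,0,0,-1.2,1],[0,0,0,0,0,-1.7,1],[0,0,0,0,0,-2.2,1],[0,0,0,0,0,-2.7,1],[0,0,0,0,0,-3.1,1],[0,0,0,0,0,-3.3,1],[0,0,0,0,0,-3.3,1],[0,0,0,0,0,-3.3,1]]';python3 go.py 536 -198 420;python3 wl.py w9;  python3 - <<'E'
from rig import read_camera,camera_model
import cv2,numpy as np
a,d=read_camera("side");np.save("pics/s9.npy",d);cv2.imwrite("pics/s9f.png",a)
cv2.imwrite("pics/s9.png",cv2.resize(a[180:430,110:340],(552,600),interpolation=2))
E
```

```text
time_s: 11.4
position: [467.6, 238.8, 417.7]
eef_rot: [180.0, 0.0, 20.2]
contact_force: [-0.4, -0.2, -3.2]
gripper_width: 27.8
pos [467.6 238.8 417.7] rot [1.7999e+02 4.0000e-02 2.0210e+01] F [-0.4 -0.2 -3.2] t 11.4 w 27.8
shift units [-2.891 14.451 -0.071] dist 442.0
level turn units [0.001 0.007 0.   ]
```

View pics/s9.png

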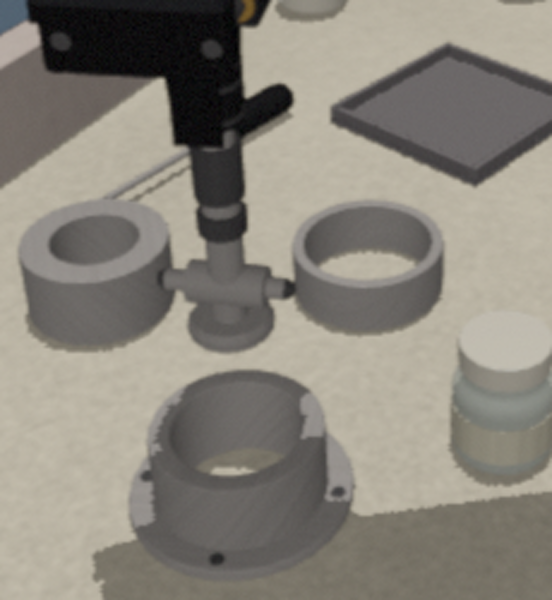

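View pics/w9.png

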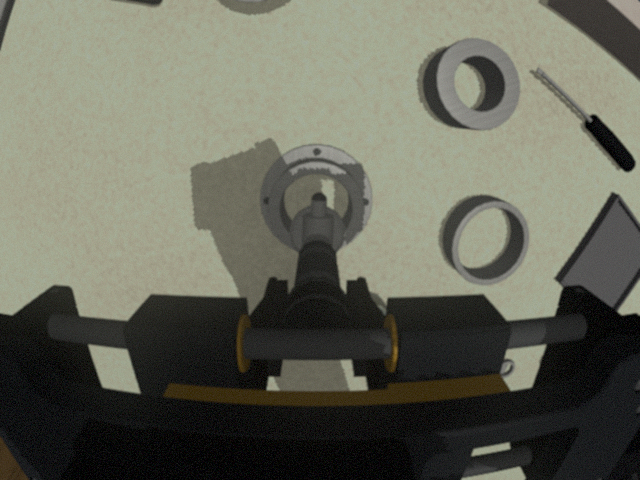

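The bushing still stands in place, and the gauge is clear with both plungers out part-way, symmetric at side crop (160,278) and (295,289). Reading check:

```bash
python3 - <<'E'
from rig import camera_model
from h import *
m=camera_model("side"); q=onz(m,[(110+157/2.4,180+278/2.4),(110+296/2.4,180+289/2.4)],144); print(q,np.linalg.norm(q[0]-q[1]),q.mean(0))
E
```

```text
[[500.28968484 249.8169538  144.        ]
 [433.6439131  227.268006   144.        ]] 70.35704611069642 [466.96679897 238.5424799  144.        ]
```

Tip to tip is 70.4 mm, which matches the 70 mm bore. Carrying it to the tray, centre about (539,-192).

```bash
python3 go.py 538 -194 418; python3 -m crank '[[0,0,0,-0.1,0.5,0,1],[0,0,0,-0.3,1.5,0,1],[0,0,0,-0.57,2.8,0,1],[0,0,0,-0.84,4.2,0,1],[0,0,0,-1.12,5.6,0,1],[0,0,0,-1.4,7,0,1],[0,0,0,-1.68,8.4,0,1],[0,0,0,-1.96,9.8,0,1],[0,0,0,-2.24,11.2,0,1],[0,0,0,-2.5,12.6,0,1],[0,0,0,-2.7,13.6,0,1],[0,0,0,-2.8,14.1,0,1]]'; python3 -m crank '[[0,0,0,0,0.1,0,1],[0,0,0,0,0.2,0,1],[0,0,0,0,0.2,0,1],[0,0,0,0,0.2,0,1]]'; python3 go.py 538 -194 312; python3 wl.py w10
```

```text
pos [467.6 238.7 417.5] rot [1.7999e+02 7.0000e-02 2.0210e+01] F [ 0.3  0.4 -2.5] t 11.5 w 28.0
shift units [-2.7810e+00  1.4347e+01 -1.3000e-02] dist 438.0
level turn units [0.001 0.012 0.   ]
time_s: 12.7
position: [534.7, -190.5, 417.1]
eef_rot: [-180.0, 0.1, 20.0]
contact_force: [0.2, 0.3, -3.4]
gripper_width: 27.9
time_s: 13.1
position: [537.2, -191.1, 418.4]
eef_rot: [-180.0, -0.0, 20.3]
contact_force: [0.1, 0.7, -3.1]
gripper_width: 28.0
pos [ 537.2 -191.1  418.4] rot [-1.7999e+02 -2.0000e-02  2.0340e+01] F [ 0.1  0.7 -3.1] t 13.1 w 28.0
shift units [-0.011  0.099  3.548] dist 106.0
level turn units [-0.001 -0.003  0.   ]
```

View pics/w10.png

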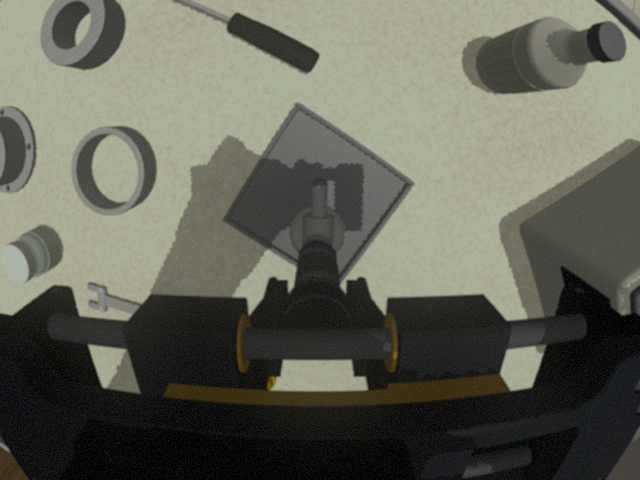

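The gauge (318,235) is over the tray, with its plungers still out. Lowering to about 4 mm above the floor (contact expected at TCP z 306).

```bash
python3 -m crank '[[0,0,0,0,0,0.2,1],[0,0,0,0,0,0.7,1],[0,0,0,0,0,1.3,1],[0,0,0,0,0,1.9,1],[0,0,0,0,0,2.5,1],[0,0,0,0,0,3,1],[0,0,0,0,0,3.3,1],[0,0,0,0,0,3.5,1],[0,0,0,0,0,3.6,1],[0,0,0,0,0,3.6,1],[0,0,0,0,0,3.6,1]]'; python3 go.py 538 -194 306
```

```text
time_s: 14.25
position: [537.3, -192.7, 310.9]
eef_rot: [180.0, -0.0, 20.2]
contact_force: [0.8, -0.1, -1.9]
gripper_width: 28.0
pos [ 537.3 -192.7  310.9] rot [ 1.7996e+02 -4.0000e-02  2.0210e+01] F [ 0.8 -0.1 -1.9] t 14.25 w 28.0
shift units [0.008 0.047 0.162] dist 5.0
level turn units [ 0.007 -0.007 -0.   ]
```

```bash
python3 -m crank '[[0,0,0,0,0,0.06,1],[0,0,0,0,0,0.12,1],[0,0,0,0,0,0.16,1],[0,0,0,0,0,0.19,1],[0,0,0,0,0,0.19,1]]'; python3 go.py 538 -194 306
```

```text
time_s: 14.75
position: [537.7, -192.7, 306.5]
eef_rot: [179.9, -0.1, 20.2]
contact_force: [-2.0, 0.1, 10.5]
gripper_width: 27.6
pos [ 537.7 -192.7  306.5] rot [ 1.7989e+02 -1.3000e-01  2.0210e+01] F [-2.   0.1 10.5] t 14.75 w 27.6
shift units [-0.006  0.043  0.018] dist 1.0
level turn units [ 0.019 -0.021 -0.   ]
```

Foot down at TCP z 306.5, 5 mm above the bushing's 301, so the knob hasn't crept. Releasing.

```bash
python3 -m crank '[[0,0,0,0,0,0,0.4],[0,0,0,0,0,0,0],[0,0,0,0,0,0,-1],[0,0,0,0,0,0,-1],[0,0,0,0,0,0,-1],[0,0,0,0,0,0,-1],[0,0,0,0,0,0,-1],[0,0,0,0,0,0,-1]]'; python3 go.py 538 -194 420; python3 -m crank '[[0,0,0,0,0,-0.2,-1],[0,0,0,0,0,-0.7,-1],[0,0,0,0,0,-1.5,-1],[0,0,0,0,0,-2.5,-1],[0,0,0,0,0,-3.5,-1],[0,0,0,0,0,-4,-1],[0,0,0,0,0,-4,-1],[0,0,0,0,0,-4,-1]]'; python3 wl.py w11; python3 - <<'E'
from rig import read_camera,camera_model,robot
import cv2,numpy as np
a,d=read_camera("side");np.save("pics/s11.npy",d);cv2.imwrite("pics/s11.png",a)
cv2.imwrite("pics/s11c.png",cv2.resize(a[130:260,240:360],(554,600),interpolation=2))
E
```

```text
time_s: 15.55
position: [537.1, -192.7, 304.5]
eef_rot: [-180.0, 0.0, 20.2]
contact_force: [-0.5, 0.4, -0.1]
gripper_width: 76.2
pos [ 537.1 -192.7  304.5] rot [-1.800e+02  1.000e-02  2.021e+01] F [-0.5  0.4 -0.1] t 15.55 w 76.2
shift units [ 0.014  0.052 -3.85 ] dist 116.0
level turn units [-0.     0.001 -0.   ]
time_s: 16.35
position: [536.9, -192.7, 424.0]
eef_rot: [-180.0, 0.0, 20.2]
contact_force: [-0.0, 0.2, -0.8]
gripper_width: 87.0
```

View pics/s11.png

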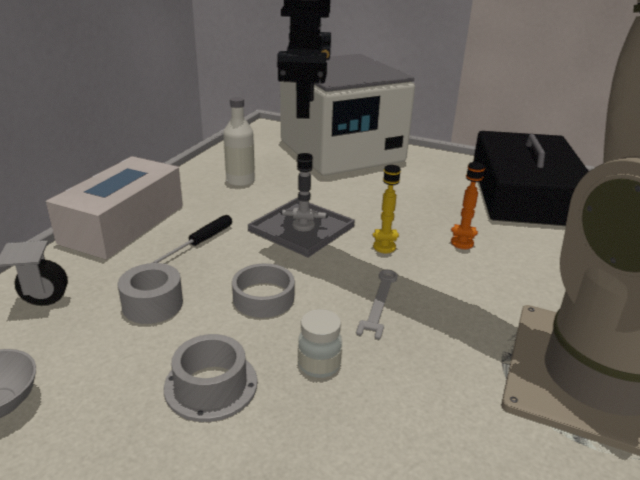

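View pics/s11c.png

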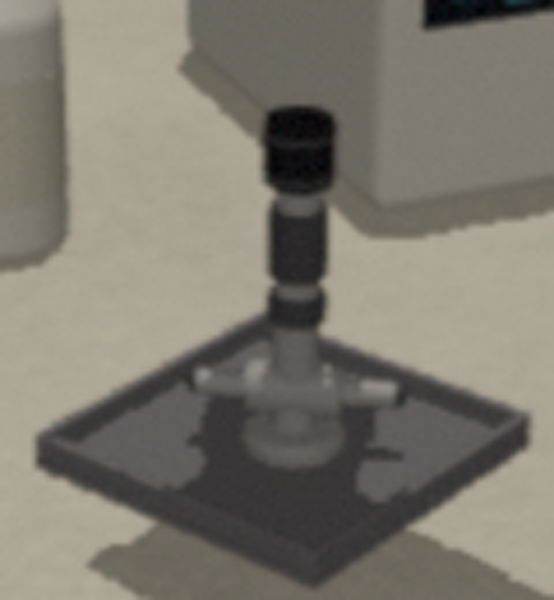

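View pics/w11.png

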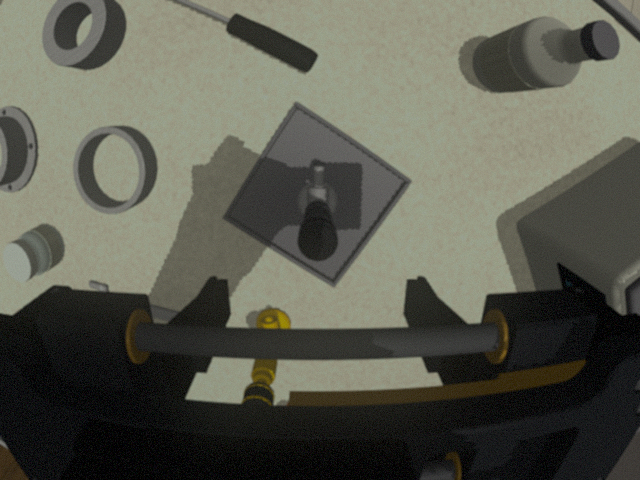

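The gauge stands upright in the tray at side (304,190), with its plungers out at crop (190,378) and (405,393). The bushing stands at side (210,375), as before. Final numeric check:

```bash
python3 - <<'E'
from rig import camera_model
from h import *
m=camera_model("side"); s=554/120; q=onz(m,[(240+190/s,130+378/s),(240+405/s,130+393/s)],32); print("tips",np.round(q,1),np.linalg.norm(q[0]-q[1]))
m=np.load("pics/w11m.npz"); P=wcloud(m,np.load("pics/w11.npy"))
k=(np.hypot(P[...,0]-537,P[...,1]+193)<22)&(P[...,2]>148)&(P[...,2]<175); p=P[k]; print("knob",np.round(np.median(p,0),1),cv2.minEnclosingCircle(p[:,:2].astype(np.float32)))
m=camera_model("side");P=cloud({k:np.array(v) if k in("K","origin","attitude") else v for k,v in m.items()},np.load("pics/s11.npy"))
k=(np.hypot(P[...,0]-468,P[...,1]-241)<60)&(abs(P[...,2]-50)<4);print("bushing side cam",cv2.minEnclosingCircle(P[k][:,:2].astype(np.float32)),k.sum())
E
```

```text
tips [[ 579.4 -181.6   32. ]
 [ 493.1 -210.    32. ]] 90.86945354433658
knob [ 537.1 -193.1  154. ] ((536.091796875, -193.46400451660156), 15.00589656829834)
bushing side cam ((469.13031005859375, 239.88571166992188), 48.68147659301758) 1576
```

The tips now measure 91 mm apart, against 70 mm just after lift-out. I need to check this before handing in.

```bash
python3 - <<'E'
from h import *
im=[]
for n,c,zf in(("w9",(467.6,238.8),117),("w10",(537.2,-192),117.5),("w11",(537.1,-193),5)):
    m=np.load(f"pics/{n}m.npz"); P=wcloud(m,np.load(f"pics/{n}.npy"))
    ax=np.array([np.cos(np.radians(20.2)),np.sin(np.radians(20.2))])
    u=(P[...,:2]-c)@ax; v=(P[...,:2]-c)@np.array([-ax[1],ax[0]])
    k=(abs(v)<6)&(P[...,2]>zf+22)&(P[...,2]<zf+44)&(abs(u)<70)
    print(n,"along x min/max",u[k].min(),np.percentile(u[k],99),u[k].max(),"z",np.median(P[...,2][k]),k.sum())
    i=cv2.imread(f"pics/{n}.png")[140:270,255:385]; im.append(cv2.resize(cv2.convertScaleAbs(i,alpha=2),(260,260),interpolation=2))
a=cv2.imread("pics/s9f.png")[270:330,150:260]; b=cv2.imread("pics/s11.png")[190:250,250:360]
im2=[cv2.resize(x,(390,213),interpolation=2) for x in(a,b)]
cv2.imwrite("pics/cmp.png",np.vstack([np.hstack(im),np.hstack(im2)]))
E
```

```text
w9 along x min/max 4.522811907339987 33.89546743521004 34.37753540538826 z 150.4166750243711 730
w10 along x min/max 4.829159890099615 44.22436753455884 44.79195831900646 z 149.68556969009848 930
w11 along x min/max 5.076820556903283 43.824181543797486 44.18310573040023 z 37.951025908641725 423
```

View pics/cmp.png

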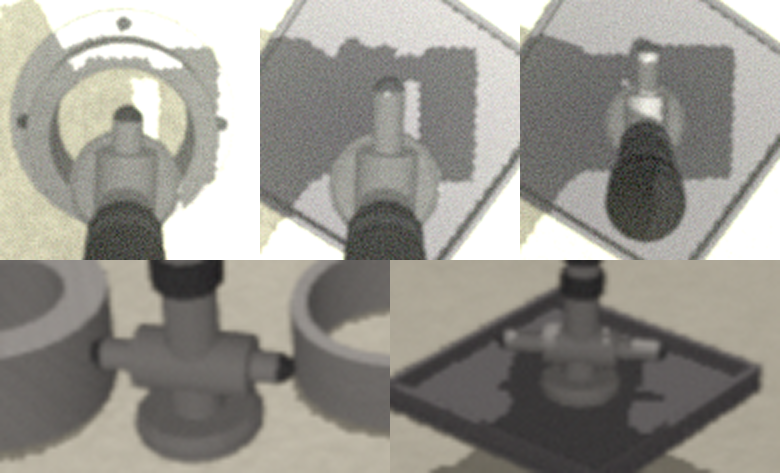

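The lock slipped during the carry: each plunger went from 34 to 44.5 mm. Most likely the knob was drawn up slightly while the gauge hung from it. That fails the task, so I'll redo it:

1. Hang the gauge by the knob until the plungers are free.
2. Enter the 70 mm bore tilted, compressing one plunger and then the other against its wall.
3. Press the knob to its stop.
4. Carry the gauge by the stem this time, so nothing pulls on the knob.

First I regrip the knob.

```bash
python3 go.py 537.1 -193.2 306; python3 -m crank '[[0,0,0,0,0,0.8,-1],[0,0,0,0,0,1.9,-1],[0,0,0,0,0,3,-1],[0,0,0,0,0,3.7,-1],[0,0,0,0,0,3.93,-1],[0,0,0,0,0,3.93,1],[0,0,0,0,0,3.93,1],[0,0,0,0,0,3.93,1],[0,0,0,0,0,3.93,1],[0,0,0,0,0,3.93,1],[0,0,0,0,0,3.93,1]]' 60; python3 go.py 467.4 239.2 440
```

```text
pos [ 536.8 -192.7  423.1] rot [-1.7992e+02  1.0000e-01  2.0210e+01] F [-0.4 -0.  -0.3] t 16.45 w 87.1
shift units [0.011 0.024 3.902] dist 117.0
level turn units [-0.013  0.016 -0.   ]
time_s: 17.55
position: [537.1, -192.8, 307.0]
eef_rot: [180.0, -0.0, 20.2]
contact_force: [0.4, 0.5, -0.1]
gripper_width: 46.8
pos [ 537.1 -192.8  307. ] rot [ 1.7997e+02 -2.0000e-02  2.0210e+01] F [ 0.4  0.5 -0.1] t 17.55 w 46.8
shift units [  2.796 -14.312  -4.439] dist 457.0
level turn units [ 0.005 -0.003 -0.   ]
```

```bash
python3 -m crank '[[0,0,0,0,0,0,1],[0,0,0,0,0,0,1],[0,0,0,0,0,0,1],[0,0,0,0,0,-1.6,1],[0,0,0,0,0,-3.2,1],[0,0,0,0,0,-2.6,1],[0,0,0,0,0,-4.2,1],[0,0,0,0,0,-4.2,1],[0,0,0,0,0,-4.2,1]]' 60; python3 wl.py w12; python3 go.py 467.4 239.2 433; cat > ext.py <<'E'
import sys
from h import *
n=sys.argv[1]; c=np.array([float(sys.argv[2]),float(sys.argv[3])]); zf=float(sys.argv[4])
m=np.load(f"pics/{n}m.npz"); P=wcloud(m,np.load(f"pics/{n}.npy")); ax=np.array([np.cos(np.radians(20.2)),np.sin(np.radians(20.2))])
u=(P[...,:2]-c)@ax; v=(P[...,:2]-c)@np.array([-ax[1],ax[0]])
k=(abs(v)<6)&(P[...,2]>zf+22)&(P[...,2]<zf+44)&(abs(u)<70); print("ext A",np.percentile(u[k],99.5))
E
python3 ext.py w12 537.1 -192.8 131
```

```text
time_s: 18.45
position: [537.2, -192.6, 433.2]
eef_rot: [179.9, -0.1, 20.2]
contact_force: [0.1, 0.4, -4.3]
gripper_width: 27.5
pos [ 537.  -192.7  432.1] rot [-1.7999e+02  2.0000e-02  2.0220e+01] F [-0.3  0.5 -3. ] t 18.5 w 27.4
shift units [  2.798 -14.311  -0.028] dist 437.0
level turn units [-0.002  0.004 -0.   ]
ext A 48.086924544572355
```

```bash
python3 go.py 593 285.5 432; 
```

```text
pos [ 537.  -192.7  432.1] rot [-1.7999e+02  2.0000e-02  2.0220e+01] F [-0.3  0.5 -3. ] t 18.5 w 27.4
shift units [ 7.2600e+00 -1.4312e+01  3.0000e-03] dist 481.0
level turn units [-0.002  0.004 -0.   ]
```

```bash
python3 -m crank '[[0,0,0,0.4,-0.8,0,1],[0,0,0,1,-2,-0.3,1],[0,0,0,1.75,-3.45,0,1],[0,-0.7,0,2.5,-4.9,-0.3,1],[0,-1.4,0,3.2,-6.3,0,1],[0,-2.1,0,3.9,-7.7,-0.3,1],[0,-2.8,0,4.65,-9.2,0,1],[0,-3.5,0,5.4,-10.65,-0.3,1],[0,-4.2,0,6.15,-12.1,0,1],[0,-4.9,0,6.75,-13.3,-0.3,1],[0,-5.33,0,7.1,-14,0,1],[0,-5.33,0,7.26,-14.31,0,1]]'; python3 -m crank '[[0,0,0,0,0,0,1],[0,0,0,0,0,0,1]]'; python3 wl.py w13; python3 go.py 593 285.5 340; python3 - <<'E'
from rig import read_camera
import cv2
a,d=read_camera("side");cv2.imwrite("pics/s13.png",a)
E
```

```text
time_s: 19.7
position: [592.7, 288.7, 428.5]
eef_rot: [-179.9, 32.3, 20.5]
contact_force: [-0.2, 0.2, -2.5]
gripper_width: 27.5
time_s: 19.9
position: [593.3, 285.0, 431.8]
eef_rot: [179.9, 32.0, 20.2]
contact_force: [-0.6, 0.4, -1.7]
gripper_width: 28.1
pos [593.4 284.4 432.3] rot [179.93  31.98  20.11] F [ 0.1  0.3 -1.6] t 19.95 w 27.6
shift units [ 1.628 -0.041  2.611] dist 92.0
level turn units [1.10e-02 5.33e+00 3.00e-03]
```

View pics/s13.png

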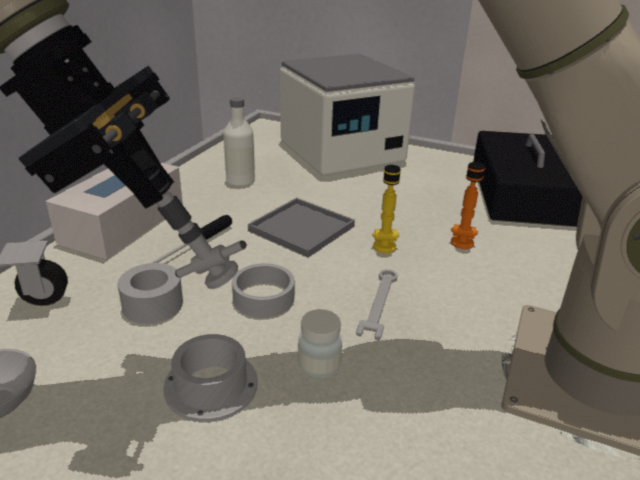

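View pics/w13.png

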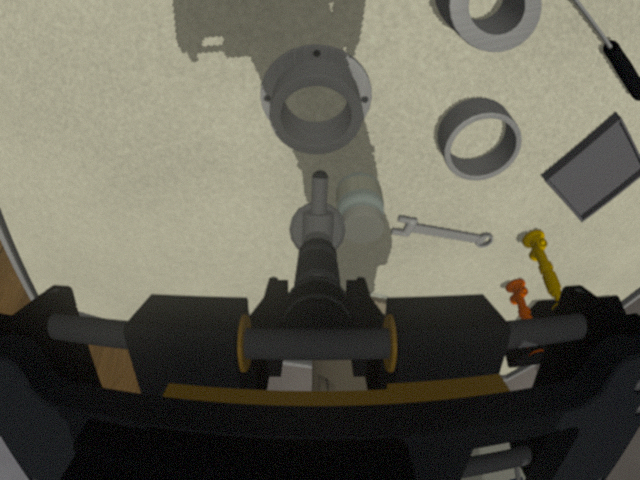

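Tilt reached (32°): plunger A is the low, outer one at side (180,272), and B is up at (243,245). Next I check the extension and tool-frame geometry.

```bash
cat > tf.py <<'E'
import sys
from rig import robot
from h import *
n=sys.argv[1]; m=np.load(f"pics/{n}m.npz"); P=wcloud(m,np.load(f"pics/{n}.npy")); o=robot.get_obs(); R=RR(o['eef_rot'])
Q=(P-np.array(o['position']))@R   # tool coords
k=(abs(Q[...,1])<7)&(Q[...,0]>12)&(Q[...,0]<60)&(Q[...,2]>255)&(Q[...,2]<285); q=Q[k]
print("A tip x",np.percentile(q[:,0],99.5),"top z of plunger",np.round(np.percentile(q[q[:,0]>30][:,2],[5,50]),1))
k=(abs(Q[...,1])<24)&(Q[...,0]>8)&(Q[...,0]<24)&(Q[...,2]>284)&(Q[...,2]<306); q=Q[k]; print("foot z",np.percentile(q[:,2],[5,50,95]),"y",np.percentile(q[:,1],[1,99]),"x max",np.percentile(q[:,0],99))
E
python3 tf.py w13
```

```text
A tip x 50.04655966875204 top z of plunger [269.2 270.8]
foot z [292.85390688 295.11434587 298.9719518 ] y [-19.26689845  19.03974055] x max 21.360654506301533
```

A is at 50.0 mm, so the plungers are free, and their axis is 275 mm from the TCP as modelled. Going down toward the entry pose.

```bash
python3 go.py 592.9 285.4 325; python3 -m crank '[[0,0,0,0.3,0,0.5,1],[0,0,0,0.8,-0.01,1.3,1],[0,0,0,1.3,-0.01,2.1,1],[0,0,0,1.7,-0.01,2.75,1],[0,0,0,1.88,-0.01,3.03,1],[0,0,0,1.88,-0.01,3.03,1],[0,0,0,1.88,-0.01,3.03,1]]'; python3 wl.py w14; python3 go.py 592.9 285.4 297;python3 tf.py w14; python3 - <<'E'
from rig import read_camera
from h import *
from scipy.optimize import least_squares
a,d=read_camera("side");cv2.imwrite("pics/s14.png",cv2.resize(a[210:430,120:320],(545,600)))
m=np.load("pics/w14m.npz"); P=wcloud(m,np.load("pics/w14.npy"))
r=np.hypot(P[...,0]-467.4,P[...,1]-239.2)
k=(r<60)&(r>28)&(abs(P[...,2]-50)<3)
cs,_=cv2.findContours(k.astype(np.uint8),cv2.RETR_CCOMP,cv2.CHAIN_APPROX_NONE)
q=np.vstack([wonz(m,c[:,0],50)[:,:2] for c in cs])
def res(x):
    r=np.hypot(*(q-x).T); return np.minimum(abs(r-35),abs(r-47))
f=least_squares(res,[467.4,239.2],loss='soft_l1',f_scale=.5); print("bush",f.x,np.median(res(f.x)),k.sum())
E
```

```text
pos [593.5 284.2 432.7] rot [179.94  31.96  20.09] F [ 0.4 -0.4 -2.7] t 20.0 w 27.7
shift units [ 1.896 -0.048  3.047] dist 108.0
level turn units [1.000e-02 5.326e+00 3.000e-03]
time_s: 20.7
position: [593.0, 285.3, 327.0]
eef_rot: [-180.0, 31.9, 20.2]
contact_force: [0.8, -0.2, -2.3]
gripper_width: 27.5
pos [593.  285.5 327.4] rot [-179.98   31.86   20.19] F [ 0.1  0.5 -2.8] t 20.75 w 27.7
shift units [0.53  0.001 0.862] dist 30.0
level turn units [-3.00e-03  5.31e+00 -1.00e-03]
A tip x 49.61705248406178 top z of plunger [268.7 270.3]
foot z [292.68463873 294.73624353 298.93596899] y [-18.38423365  20.02775298] x max 21.061976552323557
bush [468.09687657 239.81307245] 0.5402260555420924 3528
```

View pics/s14.png

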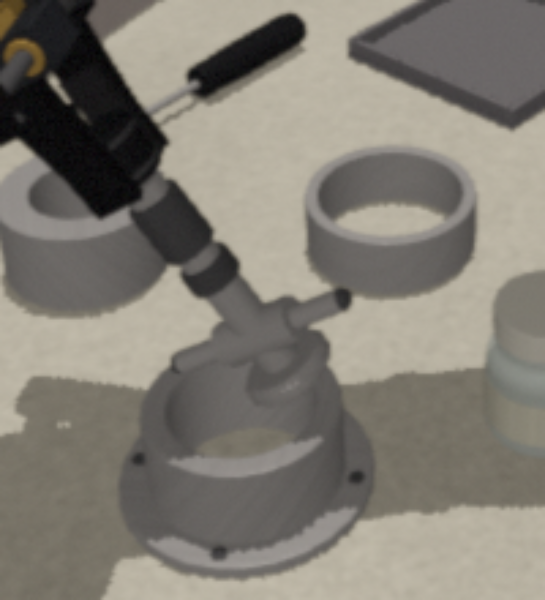

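View pics/w14.png

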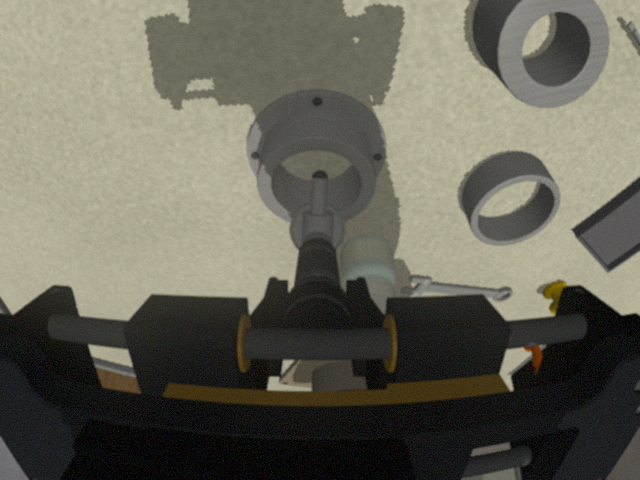

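A's tip (320,177) is over the bore (318,180), aligned laterally. Lowering 30 mm so A goes inside the rim.

```bash
python3 -m crank '[[0,0,0,0.15,0,0.25,1],[0,0,0,0.35,0,0.56,1],[0,0,0,0.53,0,0.86,1],[0,0,0,0.53,0,0.86,1],[0,0,0,0.53,0,0.86,1]]'; python3 wl.py w15; python3 tf.py w15; python3 go.py 601 288.4 297;python3 - <<'E'
from rig import read_camera
from h import *
a,d=read_camera("side");cv2.imwrite("pics/s15.png",cv2.resize(a[210:430,120:320],(545,600)))
E
```

```text
time_s: 21.3
position: [594.2, 286.2, 299.1]
eef_rot: [-179.9, 31.5, 20.2]
contact_force: [13.7, 6.2, 20.8]
gripper_width: 27.8
A tip x 59.866231673516175 top z of plunger [259.3 264. ]
foot z [291.30173321 293.22668569 297.23261698] y [-14.03661124  17.67768414] x max 14.622915318197375
pos [594.2 286.3 299.1] rot [-179.88   31.48   20.19] F [14.3  5.6 20.6] t 21.35 w 27.9
shift units [ 0.24   0.011 -0.064] dist 7.0
level turn units [-1.900e-02  5.247e+00 -5.000e-03]
```

View pics/s15.png

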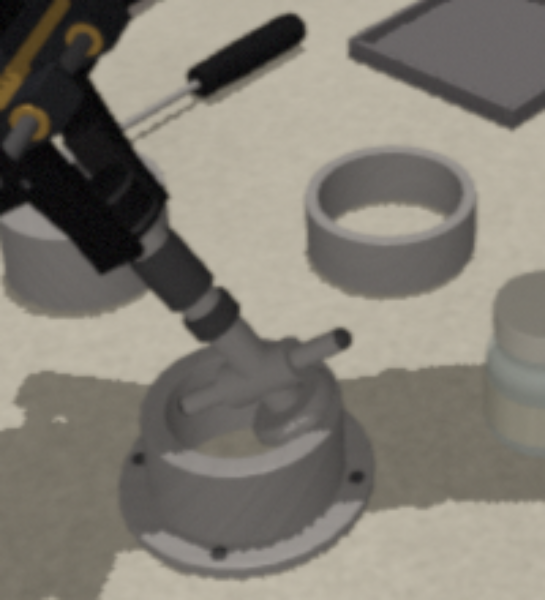

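Contact (20 N): I'd overlooked that the foot's underside crosses the inner rim edge. Backing straight up to check the grip and the lock state.

```bash
python3 -m crank '[[0,0,0,-0.3,0,-0.5,1],[0,0,0,-0.9,0,-1.45,1],[0,0,0,-0.6,0,-1,1],[0,0,0,-1.2,0,-2,1],[0,0,0,-0.9,0,-1.5,1],[0,0,0,-0.9,0,-1.5,1],[0,0,0,-0.9,0,-1.5,1]]'; python3 wl.py w16; python3 tf.py w16; python3 go.py 601 288.4 305;python3 - <<'E'
from rig import read_camera
from h import *
a,d=read_camera("side");cv2.imwrite("pics/s16.png",cv2.resize(a[180:430,90:320],(552,600)))
np.save("pics/s16.npy",d)
E
```

```text
time_s: 22.1
position: [593.3, 285.7, 346.6]
eef_rot: [180.0, 32.1, 20.2]
contact_force: [-0.1, -0.6, -3.4]
gripper_width: 27.5
A tip x 46.818913139195935 top z of plunger [268.5 269.9]
foot z [291.80361458 293.95958387 297.5755401 ] y [-15.57062916  19.50899755] x max 17.837978187849153
pos [593.3 285.7 347.1] rot [179.98  32.08  20.21] F [ 0.7 -0.5 -3.3] t 22.15 w 27.8
shift units [0.974 0.004 1.044] dist 43.0
level turn units [4.000e-03 5.346e+00 1.000e-03]
```

View pics/s16.png

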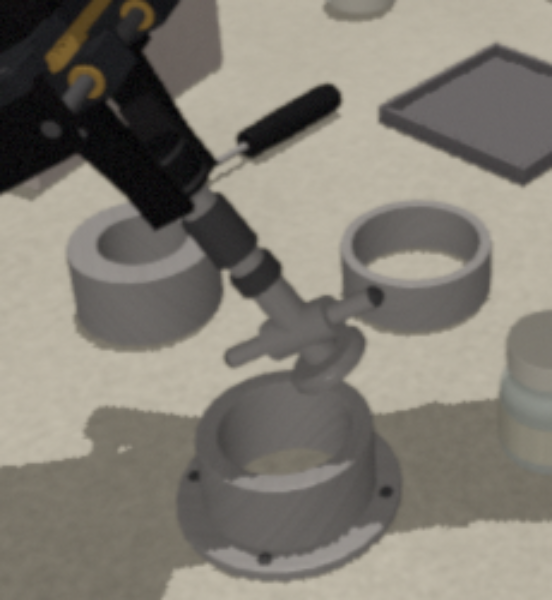

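View pics/w16.png

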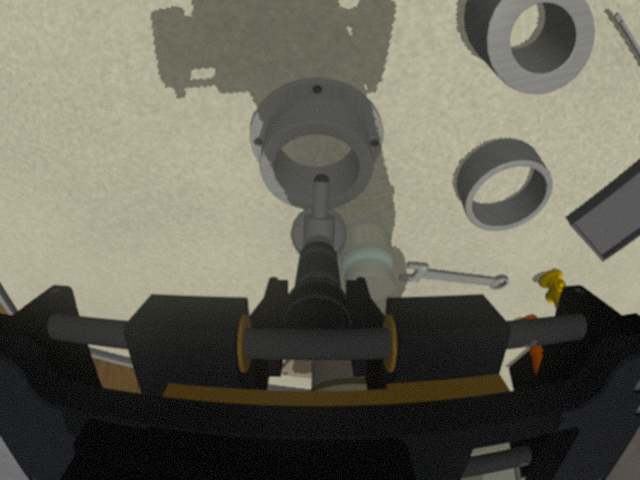

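The gauge pivoted only about 1.5° in the grip, the plungers are still fully out, and the bushing is unmoved. Re-entering higher, then sliding outward to compress A before going lower.

```bash
python3 go.py 596.4 286.9 303
```

```text
pos [593.4 285.8 347.4] rot [179.98  32.04  20.21] F [ 0.2 -0.5 -3.3] t 22.2 w 27.4
shift units [ 8.760e-01 -1.000e-03  1.199e+00] dist 45.0
level turn units [3.000e-03 5.339e+00 1.000e-03]
```

```bash
python3 -m crank '[[0,0,0,0.25,0,0.3,1],[0,0,0,0.6,0,0.8,1],[0,0,0,0.87,0,1.2,1],[0,0,0,0.87,0,1.2,1],[0,0,0,0.87,0,1.2,1]]'; python3 go.py 602 289 301
```

```text
time_s: 22.7
position: [596.2, 286.8, 302.2]
eef_rot: [180.0, 32.1, 20.2]
contact_force: [-0.6, -0.6, -3.1]
gripper_width: 28.3
pos [596.2 286.8 302.2] rot [179.99  32.08  20.21] F [-0.6 -0.6 -3.1] t 22.7 w 28.3
shift units [ 0.196 -0.003 -0.075] dist 6.0
level turn units [2.000e-03 5.346e+00 1.000e-03]
```

```bash
python3 -m crank '[[0,0,0,0.1,0,-0.04,1],[0,0,0,0.19,0,-0.08,1],[0,0,0,0.28,0,-0.1,1],[0,0,0,0.36,0,-0.11,1]]'; python3 wl.py w17; python3 tf.py w17; python3 go.py 602 289 301;python3 - <<'E'
from rig import read_camera
from h import *
a,d=read_camera("side");cv2.imwrite("pics/s17.png",cv2.resize(a[210:430,120:320],(545,600)))
E
```

```text
time_s: 23.1
position: [606.8, 290.8, 300.6]
eef_rot: [180.0, 32.0, 20.2]
contact_force: [-1.5, -0.2, -2.6]
gripper_width: 27.6
A tip x 56.8787065961813 top z of plunger [266.9 270.8]
foot z [291.6990289  293.75106386 298.86417845] y [-14.44644843  18.0693837 ] x max 15.448141914000356
pos [606.9 290.8 300.3] rot [180.    31.99  20.21] F [-1.4 -0.1 -2.8] t 23.15 w 27.6
shift units [-0.159 -0.001  0.073] dist 5.0
level turn units [0.    5.332 0.   ]
```

View pics/s17.png

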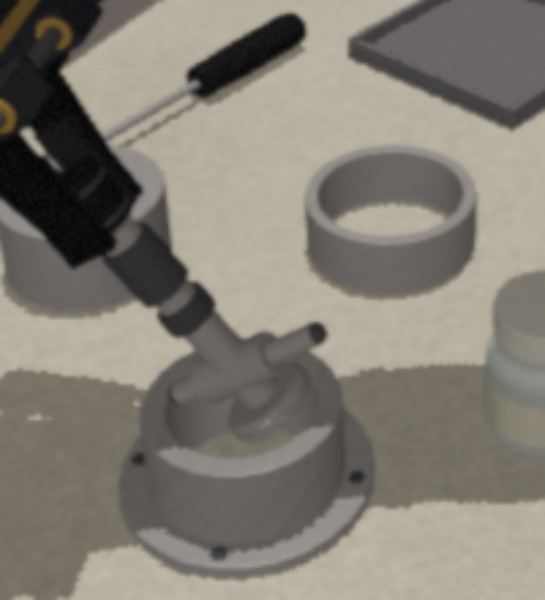

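View pics/w17.png

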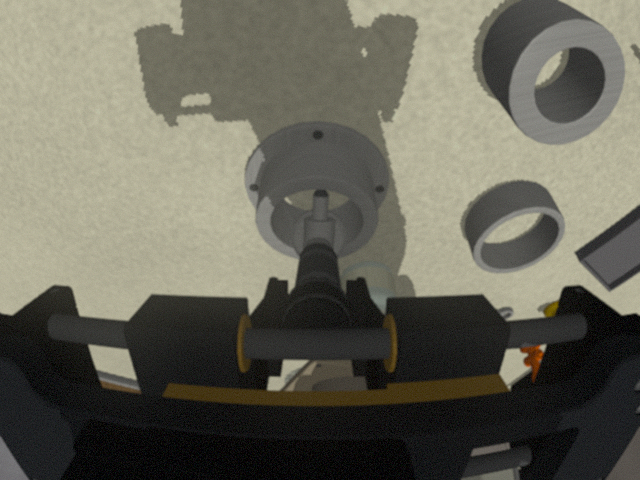

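A is compressing at about 1.4 N with its tip inside the bore, so the plungers are free. Continuing outward, then down.

```bash
python3 -m crank '[[0,0,0,0.12,0,0,1],[0,0,0,0.25,0,0,1],[0,0,0,0.37,0,0,1],[0,0,0,0.37,0,0,1]]'; python3 -m crank '[[0,0,0,0.07,0,0.11,1],[0,0,0,0.14,0,0.23,1],[0,0,0,0.21,0,0.34,1],[0,0,0,0.21,0,0.34,1]]'; python3 go.py 467.6 239.5 301;python3 - <<'E'
from rig import read_camera
from h import *
a,d=read_camera("side");cv2.imwrite("pics/s18.png",cv2.resize(a[210:430,120:320],(545,600)))
E
```

```text
time_s: 23.6
position: [615.8, 294.0, 294.1]
eef_rot: [180.0, 32.0, 20.2]
contact_force: [-1.0, 0.4, -3.5]
gripper_width: 27.7
time_s: 24.0
position: [615.2, 293.8, 281.8]
eef_rot: [180.0, 32.0, 20.2]
contact_force: [0.1, 0.3, -1.9]
gripper_width: 27.6
pos [615.2 293.8 281.8] rot [179.98  32.03  20.2 ] F [ 0.1  0.3 -1.9] t 24.0 w 27.6
shift units [-4.785e+00 -3.000e-03  2.238e+00] dist 158.0
level turn units [4.000e-03 5.338e+00 1.000e-03]
```

View pics/s18.png

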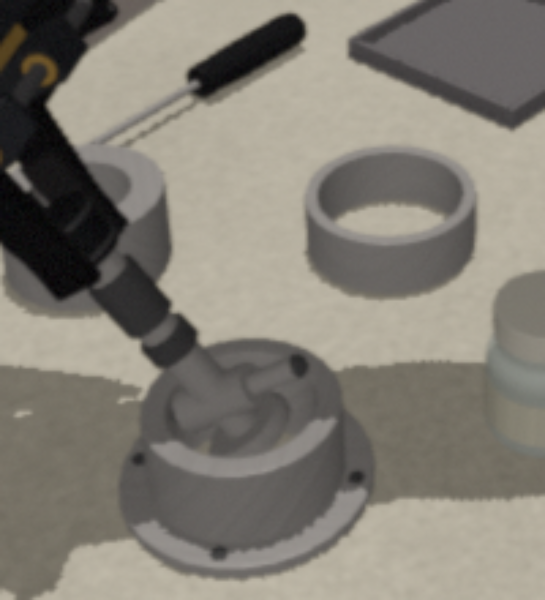

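B (side crop 298,365) is also over the bore now. Lower another 12 mm.

```bash
python3 -m crank '[[0,0,0,0.07,0,0.11,1],[0,0,0,0.14,0,0.23,1],[0,0,0,0.2,0,0.32,1],[0,0,0,0.2,0,0.32,1]]'; python3 go.py 467.6 239.5 301
```

```text
time_s: 24.45
position: [615.3, 293.8, 270.6]
eef_rot: [180.0, 32.0, 20.2]
contact_force: [0.3, -0.9, -2.7]
gripper_width: 27.6
pos [615.3 293.8 270.6] rot [179.98  32.02  20.21] F [ 0.3 -0.9 -2.7] t 24.45 w 27.6
shift units [-4.984e+00 -2.000e-03  1.922e+00] dist 160.0
level turn units [3.000e-03 5.337e+00 1.000e-03]
```

Rotating upright inside the bore; computing the waypoints.

```bash
cat > rot.py <<'E'
from rig import robot
from h import *
o=robot.get_obs(); R=RR(o['eef_rot']); p=np.array(o['position']); bc=np.array([467.6,239.5]); ud=np.array([np.cos(np.radians(20.2)),np.sin(np.radians(20.2))])
s=lambda a:np.sin(np.radians(a)); c=lambda a:np.cos(np.radians(a)); d=1.5
print(p,o['eef_rot'],"C now",(p[:2]-bc)@ud-164*s(o['eef_rot'][1])-111*s(o['eef_rot'][1]+d),p[2]-164*c(o['eef_rot'][1])-111*c(o['eef_rot'][1]+d))
for g,cu,m in((30,9.8,1.5),(26,10,1.2),(24,10,1),(21,9.6,1),(18,9,1),(14,7,1.2),(10,5,1.5),(5,2.5,1.5),(0,0,1.5)):
    f=g-d; C=np.array([cu,27*c(g)+22*s(g)+m]); T=C+[164*s(f)+111*s(g),164*c(f)+111*c(g)]
    W=np.r_[bc+ud*T[0],T[1]]; Rt=RR([180,f,20.2])
    print(g,np.round(W,1),"turn",np.round(np.degrees(Ro.from_matrix(R.T@Rt).as_rotvec())/6,2),"shift",np.round(R.T@(W-p)/30,3))
E
python3 rot.py
```

```text
[615.28067948 293.80703815 270.61276093] [179.98278833  32.02362872  20.20585232] C now 9.082129067850673 39.03267248496421
30 [602.3 289.1 276.1] turn [0.   0.59 0.  ] shift [-0.488 -0.001  0.088]
26 [586.5 283.2 284.1] turn [0.   1.25 0.  ] shift [-1.106e+00 -1.000e-03  1.610e-01]
24 [578.3 280.2 287.5] turn [0.   1.59 0.  ] shift [-1.414e+00 -1.000e-03  2.190e-01]
21 [565.3 275.5 292.3] turn [0.   2.09 0.  ] shift [-1.888e+00 -1.000e-03  3.280e-01]
18 [552.  270.5 296.3] turn [0.   2.59 0.  ] shift [-2.361e+00 -1.000e-03  4.670e-01]
14 [532.7 263.4 300.5] turn [0.   3.25 0.  ] shift [-3.016e+00 -1.000e-03  7.100e-01]
10 [513.1 256.3 303.4] turn [0.   3.92 0.  ] shift [-3.656e+00 -2.000e-03  9.960e-01]
5 [488.4 247.2 304.6] turn [0.   4.75 0.  ] shift [-4.420e+00 -2.000e-03  1.429e+00]
0 [463.6 238.  303.4] turn [0.   5.59 0.  ] shift [-5.148e+00 -2.000e-03  1.929e+00]
```

```bash
python3 -m crank '[[0,0.3,0,-0.24,0,0.045,1],[0,0.59,0,-0.49,0,0.09,1],[0,0.92,0,-0.8,0,0.125,1],[0,1.25,0,-1.11,0,0.16,1],[0,1.59,0,-1.41,0,0.22,1],[0,1.84,0,-1.65,0,0.27,1],[0,2.09,0,-1.89,0,0.33,1],[0,2.09,0,-1.89,0,0.33,1]]'; python3 rot.py;python3 - <<'E'
from rig import read_camera,robot
from h import *
print(robot.get_obs()['contact_force'])
a,d=read_camera("side");cv2.imwrite("pics/s19.png",cv2.resize(a[210:430,120:320],(545,600)))
E
```

```text
time_s: 25.25
position: [564.9, 275.5, 294.4]
eef_rot: [180.0, 19.3, 20.2]
contact_force: [1.3, 1.2, 1.2]
gripper_width: 27.8
[564.94741708 275.48716016 294.35619525] [179.98143367  19.32182114  20.22042112] C now 10.066478283663209 35.84286357941218
30 [602.3 289.1 276.1] turn [ 0.   -1.53  0.  ] shift [1.452 0.006 0.134]
26 [586.5 283.2 284.1] turn [ 0.   -0.86  0.  ] shift [0.833 0.006 0.07 ]
24 [578.3 280.2 287.5] turn [ 0.   -0.53  0.  ] shift [0.519 0.005 0.059]
21 [565.3 275.5 292.3] turn [ 0.   -0.03  0.  ] shift [0.033 0.005 0.061]
18 [552.  270.5 296.3] turn [0.   0.47 0.  ] shift [-0.459  0.005  0.093]
14 [532.7 263.4 300.5] turn [0.   1.14 0.  ] shift [-1.151  0.005  0.185]
10 [513.1 256.3 303.4] turn [0.  1.8 0. ] shift [-1.839  0.005  0.324]
5 [488.4 247.2 304.6] turn [0.   2.64 0.  ] shift [-2.68   0.004  0.578]
0 [463.6 238.  303.4] turn [0.   3.47 0.  ] shift [-3.5    0.004  0.906]
[1.33026088 1.18292615 1.19744825]
```

View pics/s19.png

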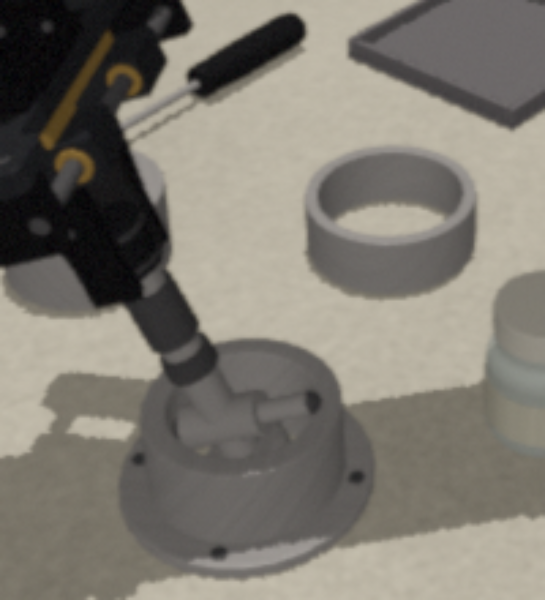

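B is inside the bore (crop 312,402) with only a few N of contact. Finishing the turn to upright.

```bash
python3 -m crank '[[0,0.25,0,-0.23,0,0.02,1],[0,0.47,0,-0.46,0,0.06,1],[0,0.8,0,-0.8,0,0.1,1],[0,1.14,0,-1.15,0,0.15,1],[0,1.47,0,-1.5,0,0.22,1],[0,1.8,0,-1.84,0,0.29,1],[0,2.2,0,-2.26,0,0.41,1],[0,2.64,0,-2.68,0,0.55,1],[0,3.05,0,-3.1,0,0.7,1],[0,3.47,0,-3.5,0,0.88,1],[0,3.47,0,-3.5,0,0.88,1]]'; python3 wl.py w20; python3 go.py 467.6 239.5 301 ;python3 - <<'E'
from rig import read_camera,robot
from h import *
from scipy.optimize import least_squares
a,d=read_camera("side");cv2.imwrite("pics/s20.png",cv2.resize(a[210:430,120:320],(545,600)))
m=np.load("pics/w20m.npz"); P=wcloud(m,np.load("pics/w20.npy"))
r=np.hypot(P[...,0]-467.6,P[...,1]-239.5); k=(r<60)&(r>28)&(abs(P[...,2]-50)<3)
cs,_=cv2.findContours(k.astype(np.uint8),cv2.RETR_CCOMP,cv2.CHAIN_APPROX_NONE)
q=np.vstack([wonz(m,c[:,0],50)[:,:2] for c in cs])
def res(x):
    r=np.hypot(*(q-x).T); return np.minimum(abs(r-35),abs(r-47))
f=least_squares(res,[467.4,239.2],loss='soft_l1',f_scale=.5); print("bush",f.x,np.median(res(f.x)))
E
python3 tf.py w20
```

```text
time_s: 26.4
position: [463.4, 238.1, 303.2]
eef_rot: [180.0, -1.4, 20.2]
contact_force: [2.0, 0.7, -4.2]
gripper_width: 27.7
pos [464.2 238.2 303.3] rot [179.97  -1.35  20.22] F [ 1.2  0.7 -3.4] t 26.45 w 27.9
shift units [ 0.121 -0.     0.079] dist 4.0
level turn units [ 0.005 -0.225 -0.   ]
bush [467.08239121 239.56382075] 0.5725802829982527
A tip x 43.64871894360335 top z of plunger [255.1 264.9]
foot z [302.01746883 303.10640734 304.3273429 ] y [-23.28322324  23.7887724 ] x max 20.426718816094425
```

View pics/s20.png

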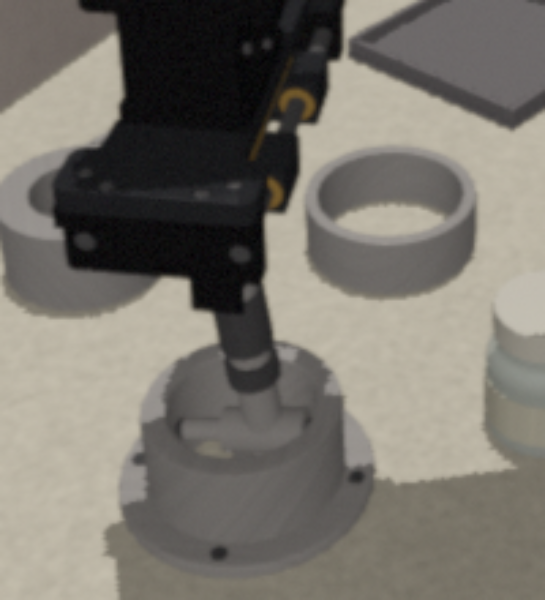

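View pics/w20.png

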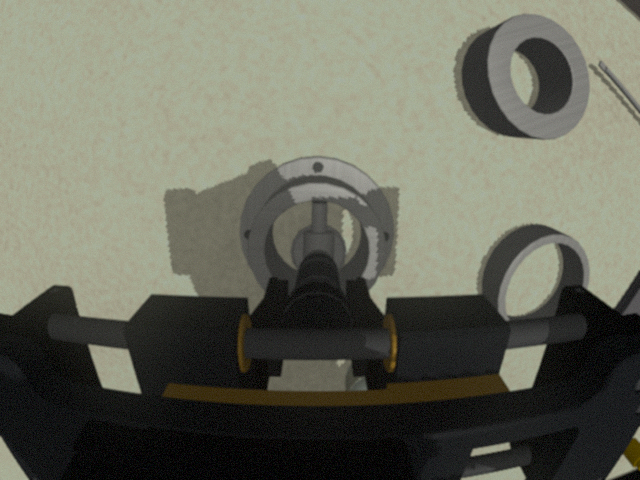

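Both plungers are in the bore and the bushing hasn't moved (467.1, 239.6), but the gauge has pivoted a few degrees in the grip. I'll let go so it settles flat on its foot, then regrip.

```bash
python3 -m crank '[[0,0,0,0,0,0.03,1],[0,0,0,0,0,0.03,0.5],[0,0,0,0,0,0.03,0],[0,0,0,0,0,0.03,-1],[0,0,0,0,0,0.03,-1],[0,0,0,0,0,0.03,-1],[0,0,0,0,0,0.03,-1]]'; python3 wl.py w21; python3 go.py 467.6 239.5 301 ;python3 - <<'E'
from rig import read_camera,robot
from h import *
a,d=read_camera("side");cv2.imwrite("pics/s21.png",cv2.resize(a[210:430,120:320],(545,600)))
E
```

```text
time_s: 27.2
position: [464.1, 238.3, 302.2]
eef_rot: [180.0, -1.4, 20.2]
contact_force: [0.2, -0.1, -1.1]
gripper_width: 59.6
pos [464.1 238.2 302.2] rot [179.99  -1.38  20.22] F [0.5 0.5 0.2] t 27.25 w 63.6
shift units [0.121 0.    0.042] dist 4.0
level turn units [ 0.001 -0.23  -0.   ]
```

View pics/s21.png

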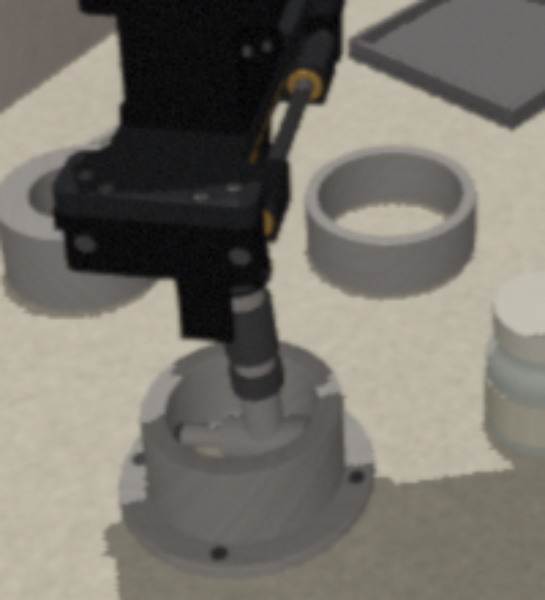

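View pics/w21.png

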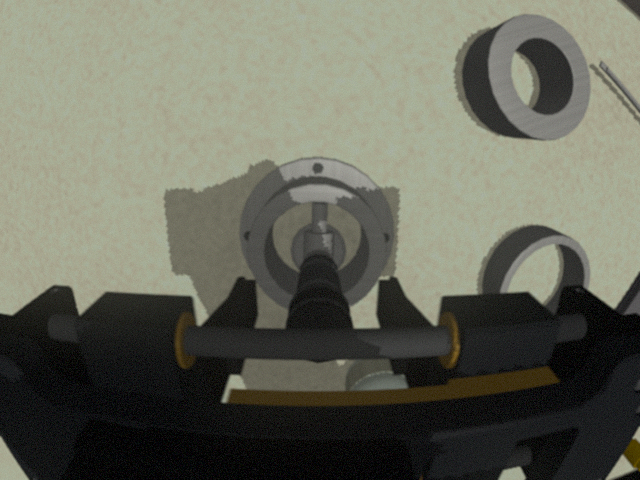

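```bash
python3 -m crank '[[0,0.23,0,0.08,0,-0.3,-1],[0,0.23,0,0.08,0,-1.2,-1],[0,0.23,0,0.1,0,-2.2,-1],[0,0.23,0,0.12,0,-3.2,-1],[0,0.23,0,0.12,0,-3.2,-1],[0,0.23,0,0.12,0,-3.2,-1]]'; python3 wl.py w22; python3 go.py 467.6 239.5 301 ;python3 - <<'E'
from rig import read_camera,robot,camera_model
from h import *
a,d=read_camera("side");cv2.imwrite("pics/s22.png",cv2.resize(a[210:430,120:320],(545,600)))
m=np.load("pics/w22m.npz"); P=wcloud(m,np.load("pics/w22.npy"))
k=(np.hypot(P[...,0]-467.6,P[...,1]-239.5)<32)&(P[...,2]>140)&(P[...,2]<170); p=P[k]; print("knob",np.round(np.median(p,0),1),cv2.minEnclosingCircle(p[:,:2].astype(np.float32)), np.round(np.percentile(p[:,2],[5,50,95]),1))
k=(np.hypot(P[...,0]-467.6,P[...,1]-239.5)<34)&(P[...,2]>3)&(P[...,2]<14); p=P[k]; print("foot",k.sum(),cv2.minEnclosingCircle(p[:,:2].astype(np.float32)))
Ms=camera_model("side");Q=cloud({k:np.array(v) if k in("K","origin","attitude") else v for k,v in Ms.items()},d)
for z in(70,85,100,128,140):
    k=(np.hypot(Q[...,0]-467.6,Q[...,1]-239.5)<30)&(abs(Q[...,2]-z)<6); q=Q[k]; print(z,k.sum(),np.round(np.median(q,0),1),"x",np.round([q[:,0].min(),q[:,0].max()],1))
E
```

```text
time_s: 27.9
position: [465.4, 238.8, 399.1]
eef_rot: [180.0, -2.9, 20.2]
contact_force: [0.4, -0.3, -0.5]
gripper_width: 87.0
pos [465.3 238.6 398.1] rot [179.98  -2.79  20.21] F [ 0.3 -0.8 -0.4] t 27.95 w 86.9
shift units [-7.400e-02 -2.000e-03  3.236e+00] dist 97.0
level turn units [ 0.004 -0.466 -0.   ]
knob [466.4 238.  150. ] ((464.4795837402344, 237.24569702148438), 15.139355659484863) [145.5 150.  151.5]
foot 458 ((461.9903564453125, 229.3374481201172), 29.392377853393555)
70 192 [455.6 243.7  71.8] x [449.1 473.4]
85 120 [455.9 245.2  86.4] x [450.4 473.2]
100 158 [456.5 245.5  99.6] x [450.2 475. ]
128 178 [457.4 247.9 128.9] x [450.3 477.3]
140 195 [457.9 247.7 139.8] x [451.  476.6]
```

View pics/s22.png

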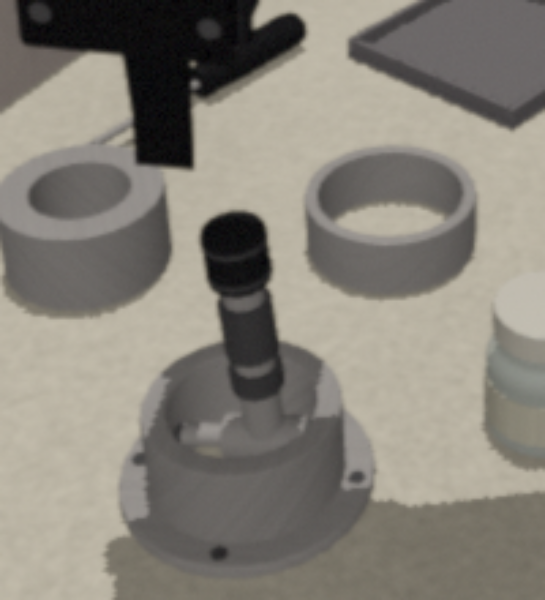

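View pics/w22.png

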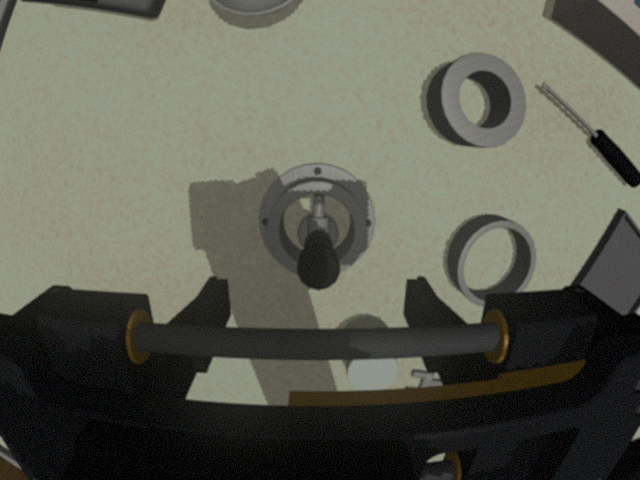

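I levelled with the wrong sign; correcting that. The gauge stands by itself in the bore with its knob at (465,237.5) and z 150 (pressed about 12 mm, still free). Regripping it level.

```bash
python3 - <<'E'
from rig import robot
from h import *
o=robot.get_obs();R=RR(o['eef_rot']);p=np.array(o['position'])
for z in(370,303): print(np.round(R.T@(np.array([465,237.7,z])-p)/30,3))
print(np.degrees(Ro.from_matrix(R.T@RR([180,0,20.2])).as_rotvec())/6)
E
```

```text
[-0.059  0.023  0.916]
[-0.165  0.022  3.147]
[ 0.0030353  -0.45436268  0.00206243]
```

```bash
python3 -m crank '[[0,-0.46,0,-0.03,0.02,0.3,-1],[0,-0.46,0,-0.06,0.02,0.92,-1],[0,-0.46,0,-0.11,0.02,2,-1],[0,-0.46,0,-0.15,0.02,2.8,-1],[0,-0.46,0,-0.17,0.02,3.15,-1],[0,-0.46,0,-0.17,0.02,3.15,0],[0,-0.46,0,-0.17,0.02,3.15,1],[0,-0.46,0,-0.17,0.02,3.15,1],[0,-0.46,0,-0.17,0.02,3.15,1],[0,-0.46,0,-0.17,0.02,3.15,1],[0,-0.46,0,-0.17,0.02,3.15,1],[0,-0.46,0,-0.17,0.02,3.15,1]]' 60;  python3 -m crank '[[0,0,0,0,0,0,1],[0,0,0,0,0,0,1]]'; python3 wl.py w23; python3 go.py 467.3 239.4 301; python3 tf.py w23
```

```text
time_s: 29.2
position: [465.1, 237.9, 303.7]
eef_rot: [180.0, -0.0, 20.2]
contact_force: [0.2, 0.1, 0.7]
gripper_width: 39.1
time_s: 29.4
position: [465.1, 237.9, 303.6]
eef_rot: [180.0, 0.0, 20.2]
contact_force: [0.4, 0.6, 1.2]
gripper_width: 27.9
pos [465.1 237.9 303.6] rot [179.99  -0.    20.21] F [-0.3  0.1  0.8] t 29.45 w 27.9
shift units [ 0.086 -0.02   0.086] dist 4.0
level turn units [ 0.001 -0.001 -0.   ]
A tip x 49.306139064774904 top z of plunger [255.6 272.3]
foot z [297.4517134  303.03719191 304.25210512] y [-23.33164155  23.83157542] x max 23.51287385245903
```

View pics/w23.png

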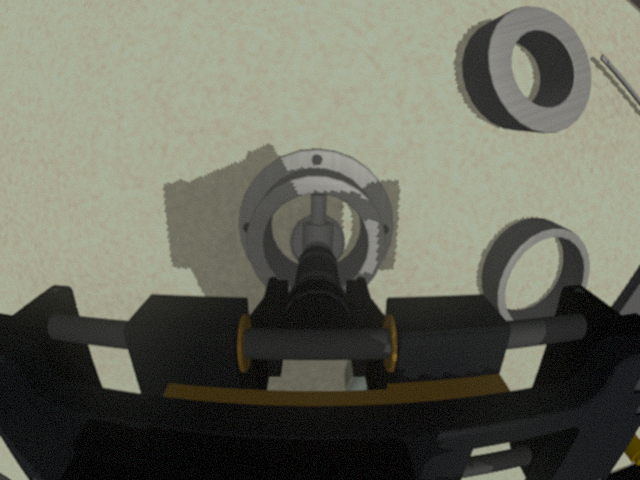

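```bash
python3 - <<'E'
from h import *
ud=np.array([np.cos(np.radians(20.2)),np.sin(np.radians(20.2))]); vd=np.array([-ud[1],ud[0]])
for n in("w7","w23"):
    m=np.load(f"pics/{n}m.npz"); P=wcloud(m,np.load(f"pics/{n}.npy")); c=np.array([467.3,239.4])
    u=(P[...,:2]-c)@ud; v=(P[...,:2]-c)@vd; z=P[...,2]
    for z0,z1 in((3,12),):
        k=(np.hypot(u,v)<31)&(z>z0)&(z<z1); print(n,"foot u",np.percentile(u[k],[1,50,99]).round(1),"v",np.percentile(v[k],[1,99]).round(1),k.sum())
    k=(abs(v)<5)&(z>27)&(z<40)&(u>0)&(u<37); print("  plunger u max",u[k].max() if k.any() else None)
    for z0 in(60,80,100):
        k=(np.hypot(u,v)<25)&(abs(z-z0)<5); print("  stem",z0,"u max",np.percentile(u[k],98).round(1),"v",np.percentile(v[k],[2,98]).round(1))
    i=cv2.imread(f"pics/{n}.png")[140:330,225:415]; cv2.imwrite(f"pics/{n}c.png",cv2.resize(cv2.convertScaleAbs(i,alpha=1.8),(390,390),interpolation=2))
cv2.imwrite("pics/cmp2.png",np.hstack([cv2.imread("pics/w7c.png"),cv2.imread("pics/w23c.png")]))
E
```

```text
w7 foot u [-14.9   1.8  18.9] v [-21.6  20.3] 869
  plunger u max 30.849770517573138
  stem 60 u max 12.3 v [-11.8  10.5]
  stem 80 u max 12.7 v [-11.6  10.6]
  stem 100 u max 12.9 v [-11.4  10.6]
w23 foot u [-24.6  -8.6   7.9] v [-22.   20.2] 797
  plunger u max 31.63670201878478
  stem 60 u max 3.6 v [-11.1   9.4]
  stem 80 u max 5.0 v [-11.1  10.1]
  stem 100 u max 6.4 v [-11.7  10.3]
```

View pics/cmp2.png

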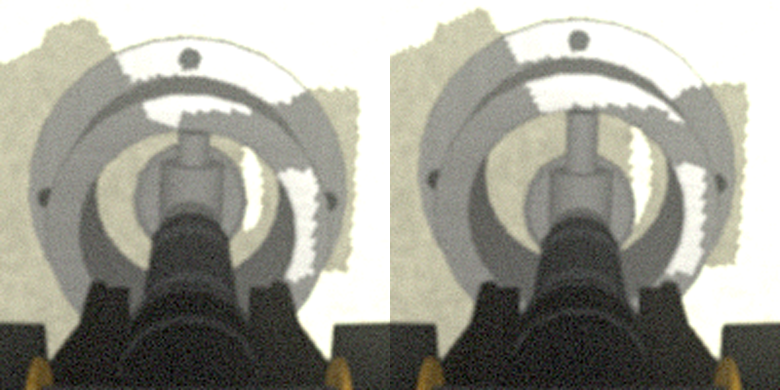

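Foot sits at u ≈ -9 mm and leans about 4°. I'll lift it 3 mm, turn the tool +4° to stand the gauge upright and shift it to the bore centre.

```bash
python3 -m crank '[[0,0,0,0,0,-0.06,1],[0,0,0,0,0,-0.1,1],[0,0.22,0,-0.1,-0.01,-0.1,1],[0,0.45,0,-0.2,-0.02,-0.1,1],[0,0.67,0,-0.29,-0.02,-0.1,1],[0,0.67,0,-0.29,-0.02,-0.1,1],[0,0.67,0,-0.29,-0.02,-0.1,1]]'; python3 wl.py w24; python3 go.py 467.3 239.4 301; cat > lean.py <<'E'
import sys
from h import *
ud=np.array([np.cos(np.radians(20.2)),np.sin(np.radians(20.2))]); vd=np.array([-ud[1],ud[0]])
n=sys.argv[1]
m=np.load(f"pics/{n}m.npz"); P=wcloud(m,np.load(f"pics/{n}.npy")); c=np.array([467.3,239.4])
u=(P[...,:2]-c)@ud; v=(P[...,:2]-c)@vd; z=P[...,2]
k=(np.hypot(u,v)<31)&(z>3)&(z<13); print(n,"foot u",np.percentile(u[k],[1,50,99]).round(1),"v",np.percentile(v[k],[1,99]).round(1),k.sum())
for z0 in(60,80,100):
    k=(np.hypot(u,v)<25)&(abs(z-z0)<5); print("  stem",z0,"u max",np.percentile(u[k],98).round(1),"v",np.percentile(v[k],[2,98]).round(1))
E
python3 lean.py w24
```

```text
time_s: 30.15
position: [456.6, 235.4, 306.7]
eef_rot: [180.0, -4.0, 20.2]
contact_force: [-0.6, 0.2, -3.5]
gripper_width: 27.7
pos [456.8 235.4 306.7] rot [179.99  -4.04  20.21] F [-0.   0.5 -3.3] t 30.2 w 27.8
shift units [ 0.361 -0.003  0.217] dist 13.0
level turn units [ 0.002 -0.673 -0.   ]
w24 foot u [-13.7   7.8  21. ] v [-21.6  21.4] 301Traceback (most recent call last):
  File "lean.py", line 9, in <module>
    k=(np.hypot(u,v)<25)&(abs(z-z0)<5); print("  stem",z0,"u max",np.percentile(u[k],98).round(1),"v",np.percentile(v[k],[2,98]).round(1))
                                                                  ~~~~~~~~~~~~~^^^^^^^^^
    return _quantile_unchecked(
        a, q, axis, out, overwrite_input, method, keepdims, weights)
    return _ureduce(a,
                    func=_quantile_ureduce_func,
    ...<5 lines>...
                    overwrite_input=overwrite_input,
                    method=method)
    r = func(a, **kwargs)
    result = _quantile(arr,
                       quantiles=q,
    ...<2 lines>...
                       out=out,
                       weights=wgt)
    slices_having_nans = np.isnan(arr[-1, ...])
                                  ~~~^^^^^^^^^
IndexError: index -1 is out of bounds for axis 0 with size 0
```

View pics/w24.png

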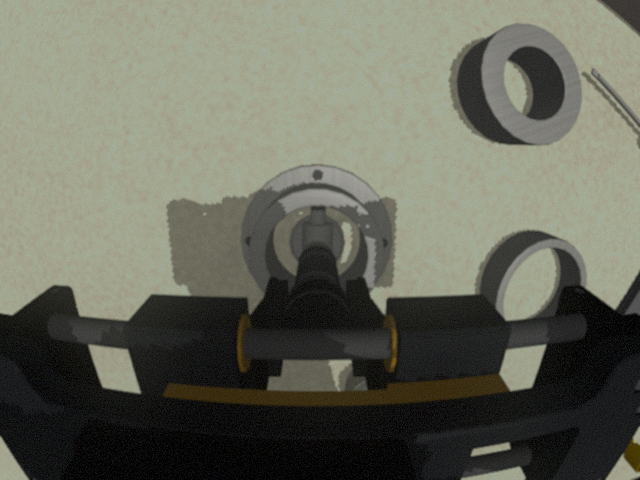

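```bash
python3 - <<'E'
from h import *
m=np.load("pics/w24m.npz"); print(m['origin'],m['attitude']); d=np.load("pics/w24.npy"); P=wcloud(m,d); print(P[285,318],P[260,318],P[240,318],P[222,318],d[285,318])
m=np.load("pics/w23m.npz"); print(m['origin'],m['attitude'])
E
```

```text
[533.97887255 263.91919327 292.94412882] [ 1.66786799e+02 -1.93025000e-02 -6.97161555e+01]
[480.08506835 243.33782862 140.70846927] [478.73815632 242.67070222  98.14341298] [476.63031055 241.66913104  42.83308459] [487.39322541 245.63101782  36.49896372] 161.39134
[541.34493505 266.02227185 283.98205584] [ 1.62745207e+02 -3.62417168e-03 -6.97143614e+01]
```

The gauge now looks upright and centred: stem at u ≈ +0.5, foot (318,240) in the ring. Pressing down.

```bash
python3 -m crank '[[0,0,0,0,0,0.07,1],[0,0,0,-0.01,0,0.14,1],[0,0,0,-0.015,0,0.2,1],[0,0,0,-0.02,0,0.25,1],[0,0,0,-0.02,0,0.25,1]]'; python3 go.py 467.3 239.4 301
```

```text
time_s: 30.7
position: [457.8, 236.1, 301.7]
eef_rot: [180.0, -4.3, 20.2]
contact_force: [-4.1, -2.8, 20.7]
gripper_width: 27.5
pos [457.8 236.1 301.7] rot [179.98  -4.3   20.2 ] F [-4.1 -2.8 20.7] t 30.7 w 27.5
shift units [0.331 0.007 0.049] dist 10.0
level turn units [ 0.004 -0.716 -0.   ]
```

```bash
python3 -m crank '[[0,0,0,0,0,0.04,1],[0,0,0,0,0,0.08,1],[0,0,0,0,0,0.1,1],[0,0,0,0,0,0.1,1]]'; python3 wl.py w25;python3 go.py 467.3 239.4 301; python3 - <<'E'
from h import *
m=np.load("pics/w25m.npz"); P=wcloud(m,np.load("pics/w25.npy"))
for v in (222,230,240,250,260,275,285): print(v,np.round(P[v,318],1))
i=cv2.imread("pics/w25.png")[140:330,225:415]; cv2.imwrite("pics/w25c.png",cv2.resize(cv2.convertScaleAbs(i,alpha=1.8),(590,590),interpolation=2))
E
```

```text
time_s: 31.1
position: [458.9, 236.9, 301.3]
eef_rot: [180.0, -4.5, 20.2]
contact_force: [-7.6, -5.0, 40.6]
gripper_width: 27.7
pos [458.9 236.9 301.3] rot [179.96  -4.55  20.2 ] F [-7.6 -5.4 40.8] t 31.15 w 28.2
shift units [0.29  0.02  0.035] dist 9.0
level turn units [ 0.006 -0.758 -0.   ]
222 [491.8 247.9  30.7]
230 [487.3 246.2  35.4]
240 [481.2 244.   37.9]
250 [480.4 243.8  61.9]
260 [481.  244.1  86.4]
275 [480.  243.8 109.9]
285 [484.2 245.5 136.7]
```

View pics/w25c.png

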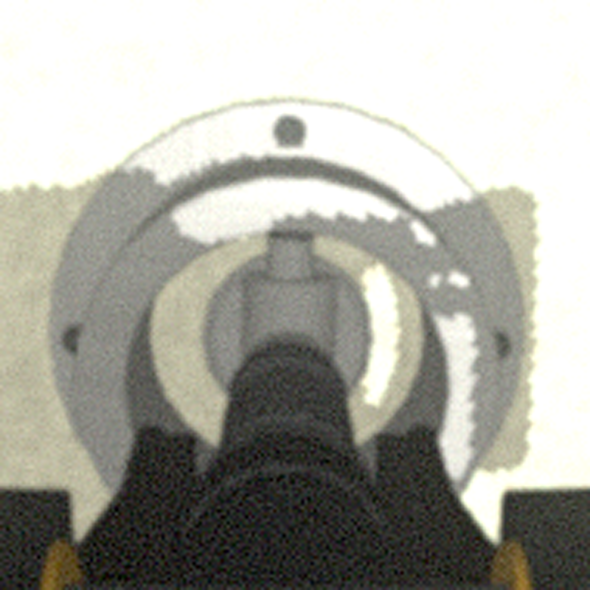

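Hard stop: 40 N with no further travel, stem upright (x 480.4 → 480.0 from z 62 to 110). Unloading most of the press, then releasing the knob.

```bash
python3 -m crank '[[0,0,0,0,0,-0.06,1],[0,0,0,0,0,-0.1,1],[0,0,0,0,0,-0.1,0.4],[0,0,0,0,0,-0.1,-0.3],[0,0,0,0,0,-0.1,-0.3],[0,0,0,0,0,-0.1,-0.3],[0,0,0,0,0,-0.1,-0.3]]'; python3 go.py 467.3 239.4 340; python3 -m crank '[[0,0,0,0,0,-0.3,-0.3],[0,-0.7,0,0,0,-1.2,-0.3],[0,-0.7,0,0,0,-2.2,-0.3],[0,-0.7,0,0,0,-3,-0.3],[0,-0.7,0,0,0,-3,-0.3]]'; python3 wl.py w26; python3 go.py 467.3 239.4 340; python3 - <<'E'
from rig import read_camera,camera_model
from h import *
m=np.load("pics/w26m.npz"); P=wcloud(m,np.load("pics/w26.npy"))
k=(np.hypot(P[...,0]-467.6,P[...,1]-239.5)<32)&(P[...,2]>140)&(P[...,2]<170); p=P[k]; print("knob",np.round(np.median(p,0),1),cv2.minEnclosingCircle(p[:,:2].astype(np.float32)), np.round(np.percentile(p[:,2],[5,50,95]),1))
a,d=read_camera("side");cv2.imwrite("pics/s26.png",cv2.resize(a[210:430,120:320],(545,600)))
Ms=camera_model("side");Q=cloud({k:np.array(v) if k in("K","origin","attitude") else v for k,v in Ms.items()},d)
for z in(70,85,100,128,140):
    k=(np.hypot(Q[...,0]-467.6,Q[...,1]-239.5)<30)&(abs(Q[...,2]-z)<6); q=Q[k]; print(z,k.sum(),"x",np.round([q[:,0].min(),q[:,0].max()],1),"z top",q[:,2].max())
E
```

```text
time_s: 31.85
position: [456.6, 235.4, 298.8]
eef_rot: [-180.0, -4.0, 20.2]
contact_force: [-0.9, -0.5, -0.2]
gripper_width: 51.3
pos [456.6 235.4 298.8] rot [-180.     -4.     20.21] F [-0.9 -0.5 -0.2] t 31.85 w 51.3
shift units [ 4.750e-01 -1.000e-03 -1.345e+00] dist 43.0
level turn units [-0.    -0.666  0.   ]
time_s: 32.35
position: [451.1, 234.0, 392.6]
eef_rot: [-180.0, -0.1, 20.2]
contact_force: [0.5, 1.0, 0.2]
gripper_width: 56.5
pos [450.9 233.6 390.7] rot [ 1.7999e+02 -1.0000e-02  2.0220e+01] F [ 0.8  0.6 -1.1] t 32.4 w 56.5
shift units [0.581 0.008 1.69 ] dist 54.0
level turn units [ 0.002 -0.001 -0.   ]
knob [469.1 239.9 149. ] ((467.8309631347656, 239.4445343017578), 15.027446746826172) [144.9 149.  150.2]
70 187 x [456.1 481.1] z top 75.97077488250619
85 133 x [456.9 480.7] z top 90.96459560456492
100 152 x [456.9 480.7] z top 105.93491403380091
128 185 x [454.5 481.1] z top 133.8535459958223
140 210 x [454.5 479.9] z top 145.95933825058893
```

View pics/s26.png

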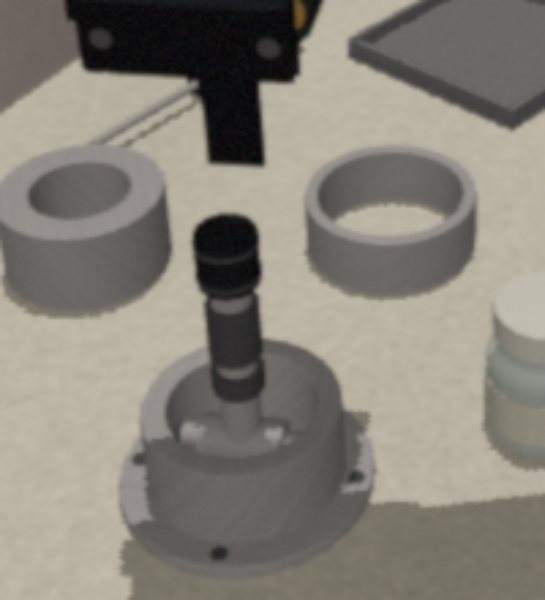

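Gauge stands upright, centred at (467.8, 239.4), knob down. Now I'll regrip by the stem at z ≈ 93 with the tool tilted 50° inward. First swing out, clear of the knob.

```bash
python3 -m crank '[[0,-0.9,0,0.8,0,0,-0.3],[0,-2.1,0,1.9,0,0,-0.3],[0,-3.3,0,3,0,0,-0.3],[0,-4.5,0,4.1,0,0,-0.3],[0,-5.7,0,5.2,0,0,-0.3],[0,-6.9,0,6.3,0,0,-0.3],[0,-7.9,0,6.9,0,0,-0.3],[0,-8.33,0,7.07,0,0,-0.3],[0,-8.33,0,7.07,0,0,-0.3],[0,-8.33,0,7.07,0,0,-0.3]]'; python3 go.py 650.4 306.6 256; python3 -c "
from rig import robot;print(robot.get_obs()['joint_positions'])"
```

```text
time_s: 33.45
position: [612.4, 257.7, 444.4]
eef_rot: [-179.7, 32.0, 14.5]
contact_force: [2.4, -3.0, -2.2]
gripper_width: 56.7
pos [612.4 257.7 444.4] rot [-179.66   31.95   14.5 ] F [ 2.4 -3.  -2.2] t 33.45 w 56.7
shift units [ 4.712 -1.236  4.47 ] dist 198.0
level turn units [-0.055  5.326 -0.016]
[ -26.94296312   35.87078925    3.09735265   58.15531175   -8.02192416
  117.40636988 -101.20780225]
```

J6 is at its limit, so an inward 50° tilt isn't reachable here. A sideways tilt (tool yawed to 110°) suits the wrist better. Computing that pose:

```bash
cat > to.py <<'E'
import sys
from rig import robot
from h import *
o=robot.get_obs(); R=RR(o['eef_rot']); p=np.array(o['position']); print(np.round(p,1),np.round(o['eef_rot'],2),np.round(o['contact_force'],1),o['time_s'],round(o['gripper_width'],1))
gx,gy,gz,back,up,tilt,yaw=map(float,sys.argv[1:8])
Rt=RR([180,tilt,yaw]); T=np.array([gx,gy,gz])-(164+back)*Rt[:,2]+[0,0,up]
print("T",np.round(T,1),"toolz",np.round(Rt[:,2],2),"turn",np.round(np.degrees(Ro.from_matrix(R.T@Rt).as_rotvec())/6,3),"shift",np.round(R.T@(T-p)/30,3))
E
python3 to.py 467.8 239.4 93 90 100 50 110.2; python3 to.py 467.8 239.4 93 90 100 -50 110.2
```

```text
[612.4 257.7 444.4] [-179.66   31.95   14.5 ] [ 2.4 -3.  -2.2] 33.45 56.7
T [400.6 422.  356.3] toolz [ 0.26 -0.72 -0.64] turn [-10.542  -2.309 -12.081] shift [-3.079 -7.04   5.425]
[612.4 257.7 444.4] [-179.66   31.95   14.5 ] [ 2.4 -3.  -2.2] 33.45 56.7
T [535.   56.8 356.3] toolz [-0.26  0.72 -0.64] turn [  2.642  10.082 -16.888] shift [-1.987  5.864  4.668]
```

```bash
python3 -m crank '[[-0.9,-0.2,-1,-0.26,-0.6,0.3,-0.3],[-1.8,-0.4,-2,-0.5,-1.2,0.7,-0.3],[-2.6,-0.6,-3,-0.77,-1.8,1.2,-0.3]]'; python3 to.py 467.8 239.4 93 90 100 50 110.2
```

```text
time_s: 33.75
position: [554.5, 310.9, 422.5]
eef_rot: [178.8, 36.3, 39.1]
contact_force: [-1.2, 1.0, 0.3]
gripper_width: 56.4
[554.5 310.9 422.5] [178.83  36.28  39.1 ] [-1.2  1.   0.3] 33.75 56.4
T [400.6 422.  356.3] toolz [ 0.26 -0.72 -0.64] turn [-7.94  -1.893 -8.672] shift [-0.02  -6.165  2.628]
```

```bash
python3 -m crank '[[-0.9,-0.2,-1,0,-0.7,0.3,-0.3],[-1.85,-0.45,-2,0,-1.45,0.6,-0.3],[-2.8,-0.7,-3,0,-2.2,0.9,-0.3],[-3.7,-0.9,-4,0,-2.9,1.2,-0.3],[-4.6,-1.1,-5,0,-3.6,1.5,-0.3],[-5.5,-1.3,-6,0,-4.3,1.8,-0.3],[-6.4,-1.55,-7,0,-5,2.1,-0.3],[-7.3,-1.75,-8,0,-5.7,2.4,-0.3],[-7.94,-1.9,-8.67,0,-6.17,2.63,-0.3],[-7.94,-1.9,-8.67,0,-6.17,2.63,-0.3]]'; python3 to.py 467.8 239.4 93 90 0 50 110.2; python3 -c "
from rig import robot;print(robot.get_obs()['joint_positions'].round(1))"
```

```text
time_s: 34.75
position: [398.5, 425.2, 355.4]
eef_rot: [-179.8, 49.9, 110.5]
contact_force: [-0.4, 0.5, 0.3]
gripper_width: 56.9
[398.5 425.2 355.4] [-179.84   49.94  110.53] [-0.4  0.5  0.3] 34.75 56.9
T [400.6 422.  256.3] toolz [ 0.26 -0.72 -0.64] turn [ 0.015 -0.01   0.036] shift [2.448 0.036 2.222]
[-58.5  26.6  -3.5  86.8  37.3 102.4 -45.6]
```

Sideways tilt reached, well within joint ranges. Lowering to the pre-grasp pose.

```bash
python3 -m crank '[[0,0,0.03,0.5,0.02,0.45,-0.3],[0,0,0.03,1.4,0.03,1.3,-0.3],[0,0,0.03,2.1,0.04,1.9,-0.3],[0,0,0.03,2.45,0.04,2.22,-0.3],[0,0,0.03,2.45,0.04,2.22,-0.3],[0,0,0.03,2.45,0.04,2.22,-0.3]]'; python3 to.py 467.8 239.4 93 0 0 50 110.2; python3 wl.py w27; python3 - <<'E'
from rig import read_camera
from h import *
a,d=read_camera("side");cv2.imwrite("pics/s27.png",a)
E
```

```text
time_s: 35.35
position: [404.5, 420.5, 258.9]
eef_rot: [179.5, 49.9, 109.4]
contact_force: [-0.0, 0.5, 0.5]
gripper_width: 56.6
[404.5 420.5 258.9] [179.52  49.89 109.42] [-0.   0.5  0.5] 35.35 56.6
T [424.4 357.3 198.4] toolz [ 0.26 -0.72 -0.64] turn [-0.019 -0.018 -0.084] shift [ 0.117 -0.099  2.987]
```

View pics/w27.png

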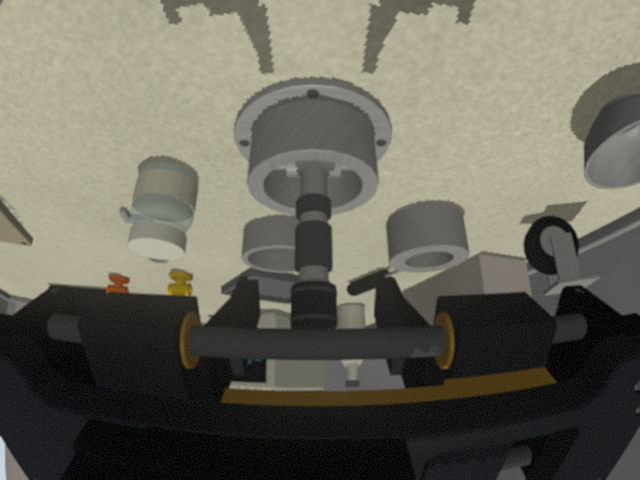

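View pics/s27.png

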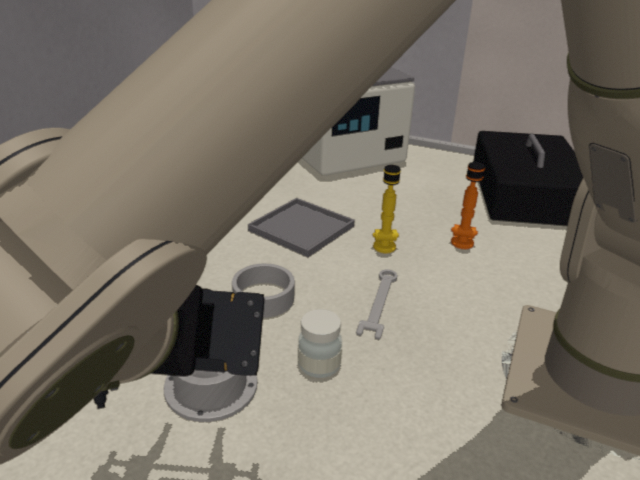

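The wrist view shows the stem (314,250) centred between the fingers (258 and 378 px), with the knob above. Advancing along the tool axis.

```bash
python3 -m crank '[[-0.02,-0.02,-0.08,0.11,-0.05,0.3,-0.3],[-0.02,-0.02,-0.08,0.12,-0.08,0.9,-0.3],[-0.02,-0.02,-0.08,0.12,-0.1,1.6,-0.3],[-0.02,-0.02,-0.08,0.12,-0.1,2.2,-0.3],[-0.02,-0.02,-0.08,0.12,-0.1,2.6,-0.3],[-0.02,-0.02,-0.08,0.12,-0.1,2.6,-0.3]]'; python3 to.py 467.8 239.4 93 0 0 50 110.2; python3 wl.py w28
```

```text
time_s: 36.05
position: [421.1, 364.5, 204.6]
eef_rot: [-179.9, 50.1, 110.3]
contact_force: [-0.1, -0.1, 0.5]
gripper_width: 56.7
[421.1 364.5 204.6] [-179.87   50.08  110.31] [-0.1 -0.1  0.5] 36.05 56.7
T [424.4 357.3 198.4] toolz [ 0.26 -0.72 -0.64] turn [-0.008  0.013  0.011] shift [-0.011  0.023  0.334]
```

View pics/w28.png

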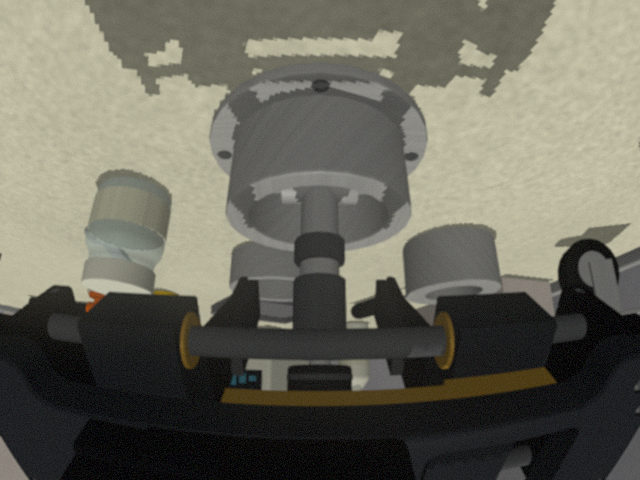

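```bash
python3 -m crank '[[0,0,0,-0.01,0.02,0.15,-0.3],[0,0,0,-0.01,0.02,0.32,-0.3],[0,0,0,-0.01,0.02,0.32,-0.3],[0,0,0,-0.01,0.02,0.32,0.5],[0,0,0,-0.01,0.02,0.32,1],[0,0,0,-0.01,0.02,0.32,1],[0,0,0,-0.01,0.02,0.32,1],[0,0,0,-0.01,0.02,0.32,1],[0,0,0,-0.01,0.02,0.32,1]]' 45; python3 to.py 467.8 239.4 93 0 0 50 110.2
```

```text
time_s: 37.0
position: [423.8, 359.1, 199.3]
eef_rot: [-180.0, 50.0, 110.3]
contact_force: [1.1, -0.5, -0.3]
gripper_width: 17.8
[423.8 359.1 199.3] [-179.96   50.    110.33] [ 1.1 -0.5 -0.3] 37.0 17.8
T [424.4 357.3 198.4] toolz [ 0.26 -0.72 -0.64] turn [0.011 0.    0.014] shift [-0.019 -0.002  0.066]
```

```bash
python3 -m crank '[[0,0,0,0,0,0,1],[0,0,0,-0.08,0,-0.06,1],[0,0,0,-0.25,0,-0.21,1],[0,0,0,-0.5,0,-0.42,1]]'; python3 to.py 467.8 239.4 93 0 100 50 110.2;python3 wl.py w29
```

```text
time_s: 37.4
position: [423.7, 359.0, 219.1]
eef_rot: [-179.9, 50.0, 110.4]
contact_force: [0.4, -0.5, -2.1]
gripper_width: 17.7
[423.7 359.  219.1] [-179.88   50.01  110.4 ] [ 0.4 -0.5 -2.1] 37.4 17.7
T [424.4 357.3 298.4] toolz [ 0.26 -0.72 -0.64] turn [0.005 0.002 0.021] shift [-2.067  0.    -1.652]
```

View pics/w29.png

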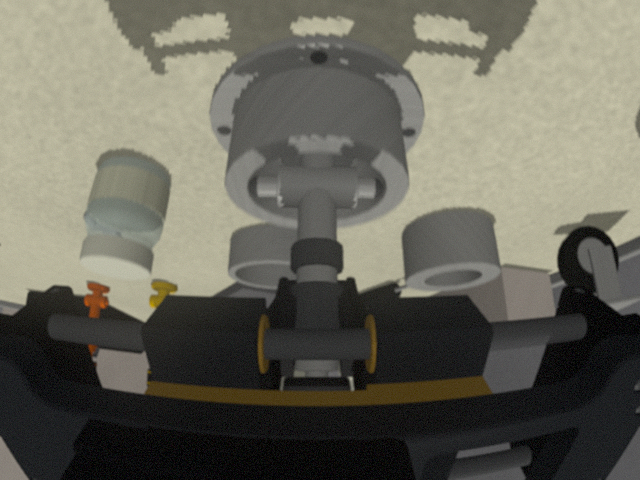

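The gauge is rising, held by the stem, with its plungers (266,187) and (367,187) out symmetrically. The bushing is staying down. Continuing.

```bash
python3 -m crank '[[0,0,0,-0.4,0,-0.32,1],[0,0,0,-1,0,-0.8,1],[0,0,0,-1.6,0,-1.3,1],[0,0,0,-2.1,0,-1.68,1],[0,0,0,-2.4,0,-1.9,1],[0,0,0,-2.4,0,-1.9,1],[0,0,0,-2.4,0,-1.9,1]]'; python3 to.py 538 -194 98 0 110 50 20;python3 to.py 538 -194 98 0 110 50 50; python3 wl.py w30;  python3 -c "
from rig import robot;print(robot.get_obs()['joint_positions'].round(1))"
```

```text
time_s: 38.15
position: [424.6, 356.5, 310.1]
eef_rot: [-179.9, 50.0, 110.4]
contact_force: [-0.2, -0.3, -2.7]
gripper_width: 18.3
[424.6 356.5 310.1] [-179.9    50.    110.37] [-0.2 -0.3 -2.7] 38.15 18.3
T [ 656.1 -151.   313.4] toolz [-0.72 -0.26 -0.64] turn [1.1524e+01 8.0000e-03 9.6800e+00] shift [-12.006   1.366  14.133]
[424.6 356.5 310.1] [-179.9    50.    110.37] [-0.2 -0.3 -2.7] 38.15 18.3
T [618.8 -97.8 313.4] toolz [-0.49 -0.59 -0.64] turn [7.693e+00 5.000e-03 6.467e+00] shift [-10.657   0.816  12.527]
[-54.3  24.6  -1.9  95.8  39.2  93.9 -45.7]
```

View pics/w30.png

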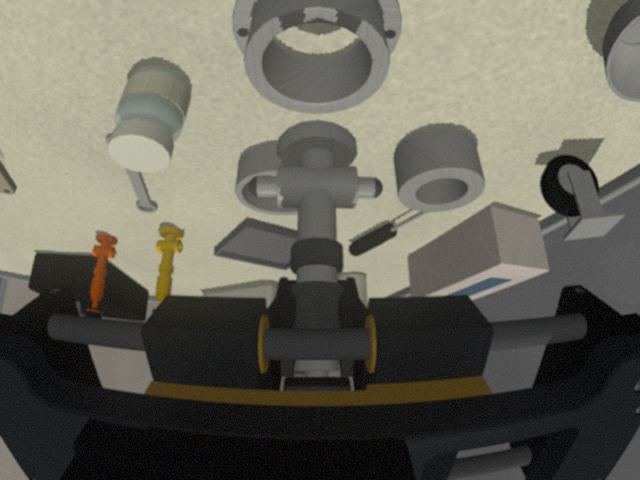

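Carrying to the tray with the tool orientation unchanged.

```bash
python3 to.py 537 -194 98 0 106 50 110.3; python3 ext.py w30 467.8 239.4 111
```

```text
[424.6 356.5 309.7] [-179.84   50.03  110.43] [ 0.  -0.6 -2.5] 38.2 18.0
T [493.4 -76.2 309.4] toolz [ 0.27 -0.72 -0.64] turn [-0.011  0.005  0.013] shift [-9.189 -2.852 10.985]
ext A 32.56794747084192
```

```bash
python3 -m crank '[[0,0,0,-0.35,-0.11,0.42,1],[0,0,0,-1,-0.3,1.2,1],[0,0,0,-1.9,-0.58,2.25,1],[0,0,0,-2.85,-0.88,3.4,1],[0,0,0,-3.8,-1.18,4.55,1],[0,0,0,-4.75,-1.48,5.7,1],[0,0,0,-5.7,-1.77,6.8,1],[0,0,0,-6.65,-2.07,7.95,1],[0,0,0,-7.6,-2.36,9.1,1],[0,0,0,-8.4,-2.6,10.05,1],[0,0,0,-8.95,-2.78,10.7,1],[0,0,0,-9.19,-2.85,10.98,1]]'; python3 -m crank '[[0,0,0,0,0,0,1],[0,0,0,0,0,0,1],[0,0,0,0,0,0,1]]'; python3 to.py 537 -194 98 0 10 50 110.3;python3 wl.py w31
```

```text
time_s: 39.4
position: [492.8, -78.8, 309.3]
eef_rot: [-179.8, 50.0, 110.2]
contact_force: [-0.8, 0.1, -3.6]
gripper_width: 18.1
time_s: 39.7
position: [493.7, -74.3, 309.9]
eef_rot: [-179.9, 50.0, 110.5]
contact_force: [-1.1, 0.9, -2.2]
gripper_width: 18.0
[493.7 -74.3 309.9] [-179.92   49.98  110.5 ] [-1.1  0.9 -2.2] 39.7 18.0
T [493.4 -76.2 213.4] toolz [ 0.27 -0.72 -0.64] turn [ 0.013 -0.003  0.022] shift [ 2.426 -0.03   2.11 ]
```

View pics/w31.png

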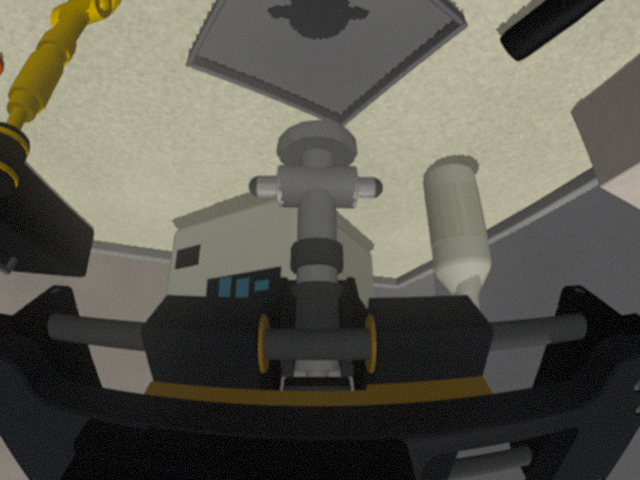

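```bash
python3 - <<'E'
from h import *
r=[]
for n in("w29","w30","w31"):
    i=cv2.imread(f"pics/{n}.png")[150:225,235:400]; r.append(cv2.resize(cv2.convertScaleAbs(i,alpha=1.5),(440,200),interpolation=2))
cv2.imwrite("pics/cmp3.png",np.vstack(r))
E
```

```text
(no output)
```

View pics/cmp3.png

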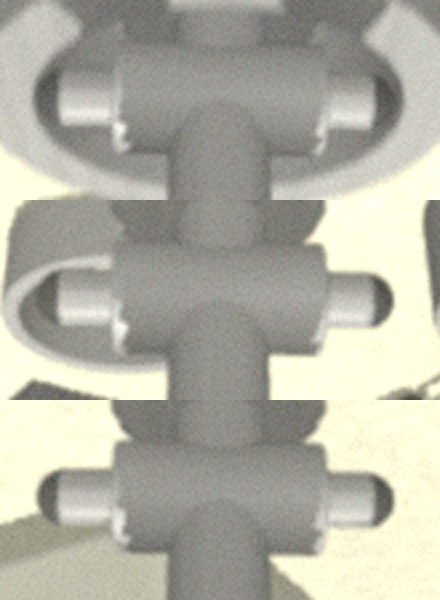

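The span is identical in all three views, so the lock holds. Lowering into the tray (contact expected at TCP z ≈ 204).

```bash
python3 -m crank '[[0,0,0,0.2,0,0.17,1],[0,0,0,0.7,-0.01,0.6,1],[0,0,0,1.3,-0.02,1.13,1],[0,0,0,1.9,-0.03,1.65,1],[0,0,0,2.25,-0.03,1.95,1],[0,0,0,2.43,-0.03,2.11,1],[0,0,0,2.43,-0.03,2.11,1]]'; python3 -m crank '[[0,0,0,0.05,0,0.04,1],[0,0,0,0.1,0,0.085,1],[0,0,0,0.15,0,0.125,1],[0,0,0,0.2,0,0.165,1],[0,0,0,0.2,0,0.165,1]]'; python3 to.py 537 -194 98 0 0 50 110.3
```

```text
time_s: 40.45
position: [493.1, -77.4, 212.7]
eef_rot: [-179.8, 50.0, 110.5]
contact_force: [0.1, -0.5, -3.0]
gripper_width: 18.0
time_s: 40.95
position: [493.2, -77.7, 205.7]
eef_rot: [-179.9, 50.0, 110.3]
contact_force: [0.1, -0.1, -3.9]
gripper_width: 17.9
[493.2 -77.7 205.7] [-179.95   50.    110.34] [ 0.1 -0.1 -3.9] 40.95 17.9
T [493.4 -76.2 203.4] toolz [ 0.27 -0.72 -0.64] turn [-0.003 -0.     0.005] shift [0.088 0.024 0.016]
```

```bash
python3 -m crank '[[0,0,0,0.03,0,0.02,1],[0,0,0,0.055,0,0.045,1],[0,0,0,0.055,0,0.045,1]]'; python3 to.py 537 -194 98 0 0 50 110.3
```

```text
time_s: 41.25
position: [493.6, -77.7, 204.2]
eef_rot: [-180.0, 50.1, 110.3]
contact_force: [-1.6, 0.6, 3.9]
gripper_width: 18.0
[493.6 -77.7 204.2] [-180.     50.06  110.29] [-1.6  0.6  3.9] 41.25 18.0
T [493.4 -76.2 203.4] toolz [ 0.27 -0.72 -0.64] turn [-0.001  0.01  -0.001] shift [ 0.052  0.014 -0.023]
```

Foot is on the tray floor (+4 N, z 204.2 as expected). Releasing and backing out along the tool axis.

```bash
python3 -m crank '[[0,0,0,0,0,0,0.5],[0,0,0,0,0,0,0],[0,0,0,0,0,0,-0.4],[0,0,0,0,0,0,-0.4],[0,0,0,0,0,0,-0.4],[0,0,0,0,0,0,-0.4]]'; python3 -m crank '[[0,0,0,0,0,-0.2,-0.4],[0,0,0,0,0,-0.7,-0.4],[0,0,0,0,0,-1.5,-0.4],[0,0,0,0,0,-2.5,-0.4],[0,0,0,0,0,-3.5,-0.4],[0,0,0,-1,0,-4.3,-0.4],[0,0,0,-2,0,-5,-0.4],[0,0,0,-2,0,-5,-0.4]]'; python3 wl.py w32; python3 - <<'E'
from rig import read_camera
from h import *
for n in("side","top"):
    a,d=read_camera(n);cv2.imwrite(f"pics/{n}32.png",a);np.save(f"pics/{n}32.npy",d)
E
```

```text
time_s: 41.85
position: [493.3, -77.7, 203.7]
eef_rot: [-180.0, 50.0, 110.3]
contact_force: [0.1, 0.1, -0.4]
gripper_width: 53.7
time_s: 42.65
position: [467.7, -5.8, 350.7]
eef_rot: [179.4, 50.0, 109.8]
contact_force: [0.7, 0.1, 0.5]
gripper_width: 60.8
```

View pics/side32.png

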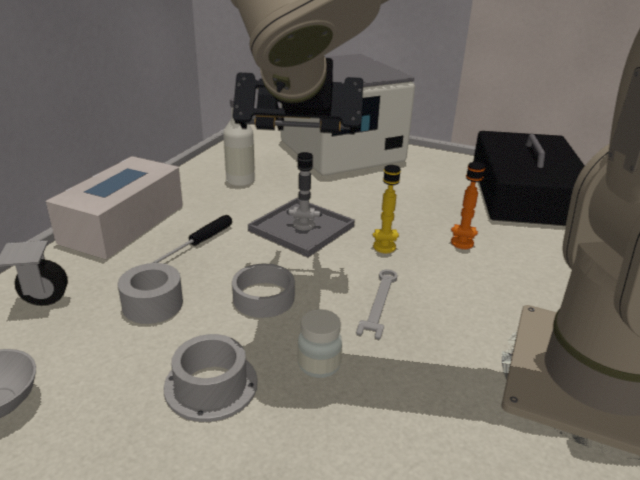

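View pics/w32.png

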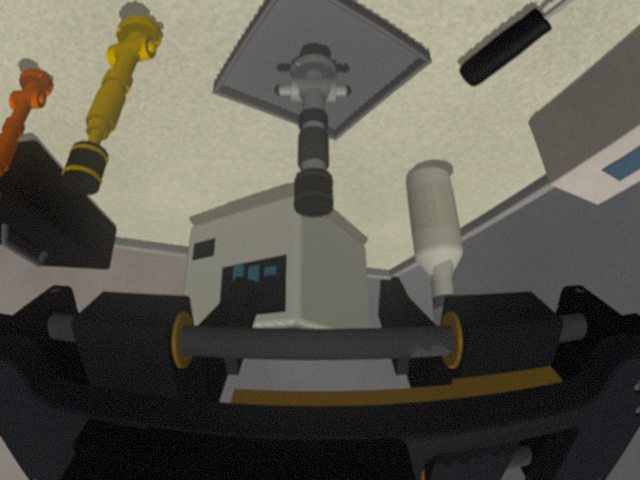

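View pics/top32.png

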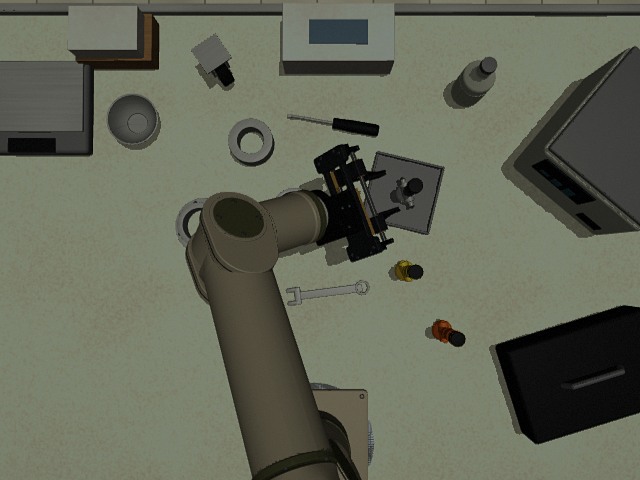

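```bash
python3 - <<'E'
from rig import camera_model
from h import *
a=cv2.imread("pics/side32.png")[140:250,245:365]; b=cv2.imread("pics/w32.png")[30:130,255:375]
cv2.imwrite("pics/fin.png",np.hstack([cv2.resize(a,(390,390),interpolation=2),cv2.resize(b,(390,390),interpolation=2)]))
g=lambda n:{k:np.array(v) if k in("K","origin","attitude") else v for k,v in camera_model(n).items()}
Q=cloud(g("side"),np.load("pics/side32.npy"))
k=(np.hypot(Q[...,0]-468,Q[...,1]-241)<60)&(abs(Q[...,2]-50)<4);print("bushing side",cv2.minEnclosingCircle(Q[k][:,:2].astype(np.float32)),k.sum())
m=np.load("pics/w32m.npz");P=wcloud(m,np.load("pics/w32.npy"))
d=np.hypot(P[...,0]-536,P[...,1]+194); k=(d<60)&(P[...,2]>28)&(P[...,2]<44); p=P[k]
ud=np.array([np.cos(np.radians(20.2)),np.sin(np.radians(20.2))]); u=(p[:,:2]-[536,-194])@ud; print("plunger u",np.percentile(u,[0.3,99.7]),"v",np.median((p[:,:2]-[536,-194])@[-ud[1],ud[0]]))
for z in(75,100,145):
    k=(d<30)&(abs(P[...,2]-z)<5); q=P[k]; print(z,np.median(q,0).round(1))
k=(d<30)&(P[...,2]>140); print("knob top",np.percentile(P[k][:,2],[50,95]))
E
```

```text
bushing side ((468.3516540527344, 239.95068359375), 47.87958526611328) 1571
plunger u [-34.14381974  32.97784895] v 3.184526720062949
75 [ 533.  -188.2   76.3]
100 [ 532.8 -186.7  100.3]
145 [ 532.4 -184.9  145.2]
knob top [152.31096399 154.54806113]
```

View pics/fin.png

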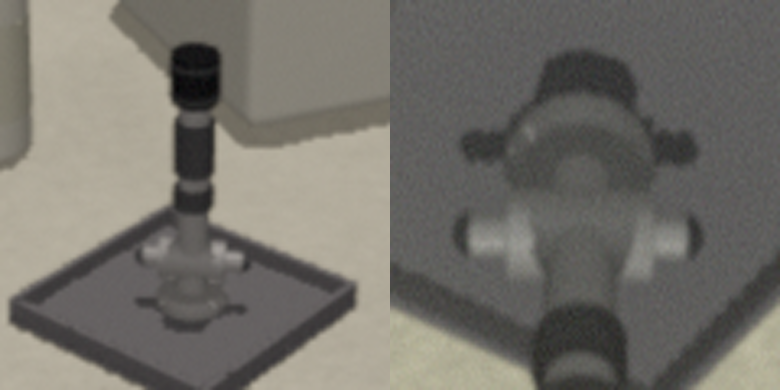

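The gauge is upright in the tray, its plungers measure about 67–70 mm tip to tip, and the bushing is in place at (468.4, 240.0). Nothing is being touched. Handing in.

```bash
python3 -c "
from rig import robot
print(robot.get_obs()['time_s']); print(robot.finish_job())"
```

```text
42.8
the job is handed in; nothing more can be done
None
```

The gauge is back upright in the tray with the size locked at the 70 mm bore, but it took two tries. I handed in at 42.8 s, with the limit at 51 s.

- **First try:** I locked it in the bore and carried it by the knob. The lock let go on the way, and it had opened to about 89–91 mm in the tray. The likely cause is the knob creeping up while the gauge hung from it.
- **Second try:** I took the gauge back with its plungers free and tilted it into the same bore. I then centred it and pressed the knob to its stop (40 N, no further travel). This time I carried it by the stem.
- **Unwanted contact:** while tilting in, the gauge foot pressed on the bushing rim with about 25 N. I saw no movement of the bushing.

**Last checks:**
- **Gauge:** upright on the tray floor. The plunger span looked the same in three views from lift-out to just above the tray.
- **Reading:** the final wrist depth gave about 67 mm tip to tip, and a rough estimate from the side view about 66 mm. Both are a little under 70 mm, which I put down to the rounded tips and camera resolution.
- **Knob:** its top measured about 1 mm high with the gauge in the bore (149 mm, against 148 mm fully down). I took that as camera error, given the hard stop.
- **Bushing:** standing at (468.4, 240.0), within 1.5 mm of the same camera's first reading.
- **Robot:** clear of everything at hand-in.

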